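Tip a meter out of its foam, turn it face up and set its test range

ROBOT

A 6-joint arm with a two-finger parallel gripper is mounted at the origin on the work surface. World frame = base frame: x ahead of the robot, y to its left, z up, the work surface at z = 0. Lengths are in m, angles in rad, forces in N, time in s.
With the tool pointing down it reaches from about 0.4 to 0.925 m from the base axis. Payload 12.5 kg.
Tool frame: the origin (TCP) lies midway between the tips of the shut fingers; the grasp point (between the pads) lies 19 mm behind it (arm.grip_depth is the distance from the TCP to the grasp point, in m); x points along the fingers, z is the direction in which the jaws open and shut, and the axes are right-handed (so a half turn about x gives the same grasp; the last joint's range is limited). The gripper opens to 95 mm and grips with 3 to 60 N. Pads are 20 mm wide; open, the fingers measure 119 mm over their backs; the gripper's body (75 mm by 180 mm) begins 59 mm behind the grasp point.
Start: joints at [-1.297, 0.491, 1.559, -0, 1.092, -0.106], TCP at [0.232, -0.58, 0.215] pointing down, gripper open.
Joint ranges: [-3.1, 3.1], [-0.84, 2.19], [0.05, 2.79], [-1.13, 4.28], [0.06, 2.93], [-2.69, 2.69]. Speed limits (rad/s): [2.22, 2.22, 2.79, 3.14, 3.14, 3.14].

INTERFACE

Orientations are given as a unit quaternion [x, y, z, w].
In Python, from station import telemetry, viewer, job_done, models, arm gives the robot as it stands.
- The arm moves only by the tool carry_out, never from a script. Its argument "increments" is a list of rows, each a list of 2 entries, a list of its own where there are three numbers: the shift along the tool's x, y, z in mm, then the turn, a rotation vector about the tool's x, y, z in rad. A call has exactly 5 rows; each row shifts and turns the commanded pose from where the row before left it, along the tool's axes as they then stand; what a row does not reach is not made up. A row lasts 1/10 s, in which the tool goes at most 50 mm and 8.59 degrees, less where a joint would pass 70% of its speed; a pose out of reach is approached as far as the arm can. A call is refused whole if a number of a shift passes 50 or a number of a turn 0.15, either way. A call with a gripper value outside its range is refused whole. "gripper" is the opening in per cent of the stroke, from 0 (shut) to 100 (fully open), set as the call begins (left out, the last holds). The fingers move at their own pace and stop on an object; the grip force is fixed at half the most. Time passes only in rows, so rows that do not move let the fingers close, or fill a call up. It gives the time, the measured TCP pose, the force and the opening at its end, in the units of the state.
- telemetry.read_state(): the state, without advancing time (a new reading comes with each control period).
- viewer.get_image(name): name is "scene" or "top" or "wrist"; returns a dict with "frame" (480x640x3 uint8, blue, green, red), "fx", "fy", "cx", "cy" (pixels), "xyz" and "rotation" of the camera in the world; the wrist camera has in their place "T_tool_cam" (4x4, takes a point from camera to tool coordinates, whose origin is the TCP and whose axes are the tool frame's). Camera axes: x right, y down, z forward; pixel columns grow to the right and rows downward; lengths in m; the calibration is good to about 2 mm. A picture is of the moment at which its call begins: read the wrist's pose just before it. There is no depth.
- job_done(): hands the job in, once; it reports no verdict.
Trained networks look in the newest picture that a camera, given by its name, has taken for a name from the list of things; names that differ only in an ending like _2 or _b are one class to them, and where a whole thing is asked for, a point or a joint stands for the part that bears it (a point fixed in the world has none). Each returns a list of dicts, best first, with "score" (0 to 1); they miss things now and then, are a little off and sometimes report something else, mostly with a low value. They report only what shows in the picture. A call takes as long as a camera call.
- models.cut_out(camera, query): "pixels" (480x640 bool, what is visible of it).
- models.pinpoint(camera, query): "location" ([x, y, z] in m, in world coordinates, good to about 4 mm: a listed point, or the origin of a listed thing).
The state is a dict: "clock": time; "qpos": joint angles; "joint_velocities": joint speeds; "effort": joint torques, N m; "tcp_pos": TCP position; "eef_rot": TCP orientation; "ft_force": force on the tool from outside, world axes, zero at the start; "moment": the same for the moment, N m; "width": finger opening in m.
Only numpy, scipy, OpenCV 4.12 (cv2) and the standard library are available. Lean on these libraries where they do the work, as an engineer would, in place of code of your own. Each camera call takes 0.05 s, during which the arm holds its last target.

TASK

Take the meter out of its tight foam cutout by raising the end over the finger well first, at least 5 cm up, while the other end is still down in the cutout; then turn it over and lay it flat, face up, in the middle of the grey test mat, setting it down rather than letting it fall, and let go. Then turn the dial of the reference box until 5 stands centred in its window. Leave the solder reel, the flux jar and the screwdriver beyond the mat where they are.

Things in the scene. Friction and masses are not known exactly. Their poses are not given: they have to be found in the camera images.
- meter_centre (a point): Centre of the loose meter, a dark grey block 56 x 130 x 38 mm (its x, y, z), about 0.28 kg. It starts face down: z points out of its ribbed back, the screen face is on -z, so face up means z pointing down. y runs along the 130 mm to the end over the finger well, where it is grasped across the 56 mm, some 45 mm from the centre. It can stand on its end.
- meter_well_end (a point): Middle of the meter's end face over the finger well (65 mm along +y from its centre).
- meter_far_end (a point): Middle of the meter's other end face (65 mm along -y), deep in the cutout.
- foam: Fixed block of dark foam (rigid here), 180 x 190 mm (x, y), 44 mm tall; origin under its middle, z up. At the start the meter's centre lies above the origin, axes parallel, its underside 16 mm and its top 54 mm above the table.
- cutout_floor (a point): On the cutout's floor, 16 mm above the table, above the foam's origin, axes as the foam. The cutout holds the meter from y = -67 mm to y = +10 mm, with 2 mm play at the sides and the far end. As the meter tilts, its far end face leans on the far wall (28 mm tall over this floor), so it must be drawn towards +y meanwhile (about 15 mm at 30 degrees).
- well_floor (a point): Middle of the finger well's floor, 6 mm above the table, axes as the foam, 52 mm along +y from the foam's origin. The well reaches from y = +10 to +95 mm in the foam's frame, is 144 mm wide in x (44 mm free on each side of the meter) and open towards +y.
- mat: Fixed flat test mat, black with a grey top, 190 x 190 mm, 3 mm thick; origin under its middle, z up.
- dial_grip (a point): On the dial's vertical axis, in its bar-shaped black knob, 76 mm above the table. The bar is 54 mm long (along this point's x), 14 mm wide, from 54 to 86 mm above the table. It stands in the middle of the grey reference box, fixed, 120 x 120 mm and 48 mm tall.
- dial (a joint): Angle of the dial, rad, growing clockwise seen from above; stiff (0.05 N m), stays where left. Numbers 0 to 9 on its white disc are 0.628 rad apart; n stands centred in the window (22 x 24 mm, on the box's -x side, 40 mm from the axis) at n x 0.628, so 5 at 3.142. Stops at 0 and 5.65.
- reel: Bystander, to be left alone: solder reel, steel, 54 mm across, 44 mm tall; origin at its underside.
- jar: Bystander, to be left alone: flux jar, 48 mm across, 50 mm tall; origin at its underside.
- driver: Bystander, to be left alone: screwdriver lying flat, 170 mm long; origin at its underside.

How it is judged:
By the outcome, as a careful person would: the job done as asked, in the order asked, and still so for the second after the job is handed in, with the robot touching nothing.
It also fails if it takes over 72 s, if anything falls off the work surface, if the arm or the gripper's body presses on something with over 40 N, if the wrist force passes 120 N, or if a joint passes its speed limit or range.

## Working session

There is one attempt and no reset: what is moved stays moved. The work goes in short steps, Python scripts to look and compute and a tool call to move; the robot and the scene stay as the last step left them, time stands still between calls to the robot, and variables do not carry over. Pictures are saved under pics/ and viewed, and the job is handed in when it is done.

Besides the shell and the picture viewer there is one more tool, called after "Emit:" as name(argument=value, ...), one argument or row to a line, values as JSON. carry_out: Moves the arm, as the interface text tells. Its arguments: {"type":"object","properties":{"increments":{"type":"array","items":{"type":"array"}},"gripper":{"type":"number"}},"required":["increments"]}

```bash
ls -R . | head -30; mkdir -p pics; python3 - <<'E'
from station import telemetry, viewer, job_done, models, arm
import cv2
s=telemetry.read_state(); print({k:s[k] for k in s})
print(arm, [a for a in dir(arm) if a[0]!='_'])
for n in ("scene","top","wrist"):
    im=viewer.get_image(n); cv2.imwrite(f"pics/{n}0.png",im["frame"])
    print(n,{k:im[k] for k in im if k!="frame"})
E
```

```text
.:
pics

./pics:
{'clock': 0.0, 'qpos': array([-1.29658613e+00,  4.91561078e-01,  1.55947986e+00, -1.40261523e-05,
        1.09166347e+00, -1.05615685e-01]), 'joint_velocities': array([ 0.0025772 , -0.00093513, -0.0012524 ,  0.00028422, -0.00014773,
       -0.00126361]), 'effort': array([-1.92007203e-03, -6.12655520e+01, -2.58186686e+01,  6.92309439e-02,
        4.82158398e-02, -3.83868348e-05]), 'tcp_pos': array([ 0.2316651 , -0.58021058,  0.21405032]), 'eef_rot': array([ 0.39687187,  0.58570142, -0.39637149,  0.58509504]), 'ft_force': array([-0.24234982, -0.18531006,  0.15325934]), 'moment': array([-0.03902254, -0.04418551, -0.00648198]), 'width': 0.09524067005480878}
<Robot object at 0x7fce49207a10> ['PlanningError', 'grip_depth']
scene {'fx': 615.8611179066618, 'fy': 615.8611179066618, 'cx': 318.6772776221916, 'cy': 236.76456116715127, 'xyz': array([1.33917379, 0.37403499, 1.03080004]), 'rotation': array([ 0.49064185,  0.79812861, -0.30016487, -0.17933863])}
top {'fx': 462.59639775172525, 'fy': 462.59639775172525, 'cx': 318.9075882669996, 'cy': 231.12100224269773, 'xyz': array([ 0.46812856, -0.01605021,  1.00769561]), 'rotation': array([-0.69995961,  0.7110804 , -0.04337152,  0.05039953])}
wrist {'fx': 423.02126036432276, 'fy': 423.02126036432276, 'cx': 316.8425901742946, 'cy': 234.85102467461255, 'T_tool_cam': array([[-1.84042747e-04, -2.39411583e-01,  9.70918153e-01,
        -1.70660673e-01],
       [-9.57249673e-04, -9.70917682e-01, -2.39411649e-01,
         6.73826032e-02],
       [ 9.99999525e-01, -9.73473062e-04, -5.04863025e-05,
         1.20586020e-03],
       [ 0.00000000e+00,  0.00000000e+00,  0.00000000e+00,
         1.00000000e+00]])}
```

View pics/scene0.png

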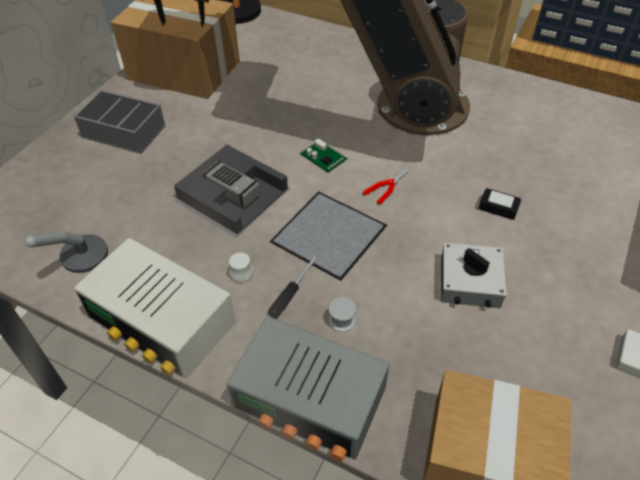

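View pics/top0.png

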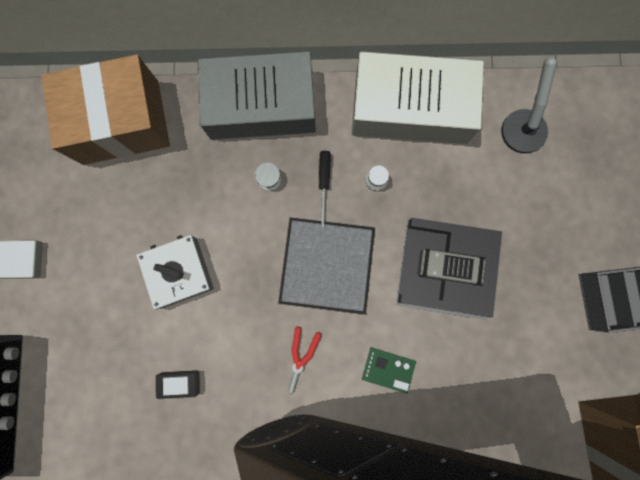

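```bash
python3 - <<'E'
from station import telemetry, viewer, job_done, models, arm
import numpy as np
for n in ("top","scene"):
  for q in ["meter_centre","meter_well_end","meter_far_end","foam","cutout_floor","well_floor","mat","dial_grip","reel","jar","driver"]:
    r=models.pinpoint(n,q)
    print(n,q,[(np.round(x["location"],4),round(x["score"],2)) for x in r][:2])
print(telemetry.read_state()["clock"])
E
```

```text
top meter_centre [(array([ 7.111e-01, -1.369e-01,  7.000e-04]), 0.72), (array([ 0.5202, -0.2818,  0.0355]), 0.68)]
top meter_well_end [(array([ 0.5279, -0.2195,  0.0324]), 0.89), (array([ 0.5239, -0.0242,  0.0013]), 0.21)]
top meter_far_end []
top foam [(array([ 5.168e-01, -2.856e-01,  3.000e-04]), 0.86), (array([ 0.713 , -0.135 , -0.0011]), 0.48)]
top cutout_floor [(array([ 0.5151, -0.2828,  0.0158]), 0.7), (array([ 0.7126, -0.1379,  0.0043]), 0.17)]
top well_floor [(array([ 0.5278, -0.2347,  0.0095]), 0.57)]
top mat [(array([ 0.5256, -0.0221,  0.0008]), 0.77)]
top dial_grip [(array([0.5167, 0.3034, 0.0765]), 0.86), (array([ 0.5261, -0.2327,  0.0066]), 0.73)]
top reel [(array([0.7191, 0.1003, 0.0018]), 0.81), (array([ 0.5173, -0.2823,  0.0355]), 0.21)]
top jar [(array([ 0.7139, -0.1394,  0.002 ]), 0.89)]
top driver [(array([ 0.6957, -0.0194,  0.0013]), 0.57)]
scene meter_centre [(array([ 0.5167, -0.2804,  0.0353]), 0.98)]
scene meter_well_end [(array([ 0.5277, -0.2191,  0.0372]), 0.56)]
scene meter_far_end [(array([ 0.5069, -0.3453,  0.0323]), 0.66)]
scene foam [(array([ 0.5137, -0.2826,  0.0014]), 0.89), (array([ 0.5165, -0.2868,  0.0158]), 0.57)]
scene cutout_floor [(array([ 0.5164, -0.2787,  0.016 ]), 0.88)]
scene well_floor [(array([ 0.5247, -0.2305,  0.0048]), 0.67)]
scene mat [(array([ 0.5281, -0.0241, -0.0038]), 0.96)]
scene dial_grip [(array([0.5207, 0.3005, 0.0751]), 0.96), (array([ 0.7229,  0.0972, -0.0018]), 0.18)]
scene reel [(array([ 0.7214,  0.0969, -0.0025]), 0.76)]
scene jar [(array([ 0.71  , -0.1345, -0.002 ]), 0.64), (array([ 0.5274, -0.2181,  0.0366]), 0.22)]
scene driver [(array([ 0.6917, -0.0207, -0.0019]), 0.68)]
1.25
```

The scene view shows the meter in the foam at about (232,185), the mat at (330,235) and the dial box at (474,272). In the top view they are at (452,267), (328,265) and (173,272). I'll take precise outlines next.

```bash
cat > h.py <<'E'
import numpy as np, cv2
from scipy.spatial.transform import Rotation as R
from station import telemetry, viewer, job_done, models, arm
def P(im,px,z):
    Rm=R.from_quat(im["rotation"]).as_matrix()
    px=np.atleast_2d(px).astype(float)
    d=np.c_[(px[:,0]-im["cx"])/im["fx"],(px[:,1]-im["cy"])/im["fy"],np.ones(len(px))]@Rm.T
    o=np.array(im["xyz"]); t=(z-o[2])/d[:,2]
    return o+d*t[:,None]
def proj(im,X):
    Rm=R.from_quat(im["rotation"]).as_matrix()
    c=(np.atleast_2d(X)-im["xyz"])@Rm
    return np.c_[c[:,0]/c[:,2]*im["fx"]+im["cx"],c[:,1]/c[:,2]*im["fy"]+im["cy"]]
E
python3 - <<'E'
from h import *
im=viewer.get_image("top"); f=im["frame"]
a=cv2.resize(f[205:325,270:510],None,fx=3.3,fy=3.3,interpolation=cv2.INTER_CUBIC); cv2.imwrite("pics/a1.png",a)
b=cv2.resize(f[225:320,125:225],None,fx=6,fy=6,interpolation=cv2.INTER_CUBIC); cv2.imwrite("pics/b1.png",b)
for n,z in (("foam",0.044),("mat",0.003),("dial_grip",.048),("meter_centre",.054)):
    r=models.cut_out("top",n)
    m=r[0]["pixels"].astype(np.uint8)
    c=max(cv2.findContours(m,cv2.RETR_EXTERNAL,cv2.CHAIN_APPROX_NONE)[0],key=cv2.contourArea)
    (cx,cy),wh,an=cv2.minAreaRect(c); box=cv2.boxPoints(((cx,cy),wh,an))
    w=P(im,box,z); e=w-np.roll(w,1,0)
    print(n,r[0]["score"],m.sum(),np.round(w[:,:2].mean(0),4),np.round(np.linalg.norm(e,axis=1),3),np.round(np.degrees(np.arctan2(e[:,1],e[:,0])),1))
E
```

```text
foam 0.79 6905 [ 0.5151 -0.2761] [0.202 0.192 0.207 0.191] [ 80.5 -10.9 -99.9 167.6]
mat 0.73 7606 [ 0.5289 -0.022 ] [0.188 0.193 0.193 0.192] [ 82.3  -7.3 -98.  171.3]
dial_grip 0.98 567 [0.5154 0.3076] [0.044 0.057 0.044 0.057] [  13.1  -79.5 -167.3  100.4]
meter_centre 0.94 1840 [ 0.5169 -0.2765] [0.135 0.059 0.136 0.059] [ 80.8 -10.7 -99.3 168.3]
```

View pics/a1.png

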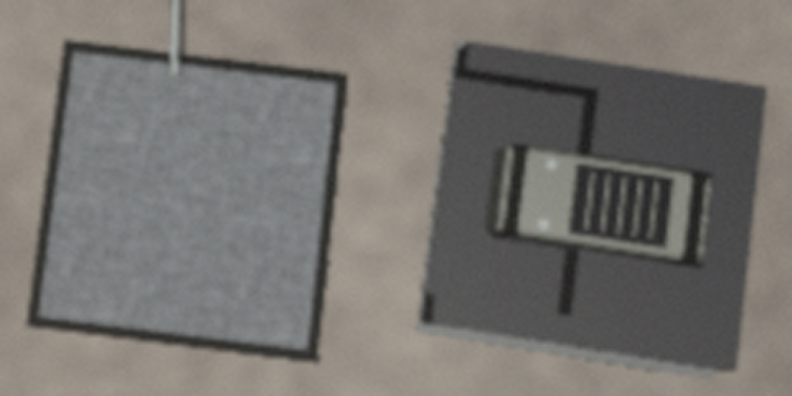

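View pics/b1.png

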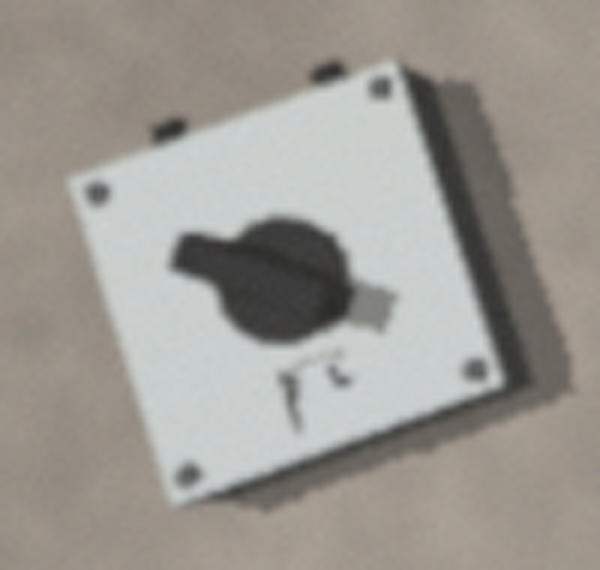

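```bash
python3 - <<'E'
from h import *
im=viewer.get_image("top")
def show(n,pts,z,s,ox,oy):
    px=np.array(pts)/s+[ox,oy]-0.35
    w=P(im,px,z); e=np.roll(w,-1,0)-w
    print(n,np.round(w[:,:2].mean(0),4),np.round(np.linalg.norm(e,axis=1),4),np.round(np.degrees(np.arctan2(e[:,1],e[:,0])),1))
show("foam",[(463,43),(766,88),(735,370),(420,323)],.044,3.3,270,205)
show("mat",[(66,43),(346,76),(317,360),(31,325)],.003,3.3,270,205)
show("meter",[(502,143),(712,177),(701,266),(491,235)],.054,3.3,270,205)
show("box",[(68,180),(398,60),(503,383),(172,505)],.048,6,125,225)
E
cp pics/top0.png pics/x.png; rm pics/x.png
```

```text
foam [ 0.5183 -0.2786] [0.1932 0.1783 0.1961 0.1793] [-99.6 170.   80.7 -10.9]
mat [ 0.5278 -0.0239] [0.1875 0.187  0.1871 0.1871] [-97.8 172.5  82.3  -7.4]
meter [ 0.5172 -0.2793] [0.1316 0.0559 0.1304 0.058 ] [-100.2  169.5   80.7   -9.3]
box [0.517  0.2984] [0.1211 0.1191 0.1198 0.1191] [ -70.6 -161.1  109.4   19.6]
```

```bash
cat >> h.py <<'E'
def tool_R(yaw,beta,flip=1):
    """work frame yaw (x',y'); tool x = -y' sin(beta) - z cos(beta) ; jaws along x'"""
    Y=np.array([-np.sin(yaw),np.cos(yaw),0]); X=np.array([np.cos(yaw),np.sin(yaw),0])
    tx=-np.sin(beta)*Y-np.cos(beta)*np.array([0,0,1]); tz=flip*X
    return R.from_matrix(np.c_[tx,np.cross(tz,tx),tz])
def cur():
    s=telemetry.read_state(); return np.array(s["tcp_pos"]),R.from_quat(s["eef_rot"]),s
def plan(p0,R0,p1,R1,mm=40,rad=.12,n=None):
    d=np.linalg.norm(p1-p0)*1000; a=(R0.inv()*R1).magnitude()
    N=max(int(np.ceil(d/mm)),int(np.ceil(a/rad)),1) if n is None else n
    N=int(np.ceil(N/5)*5)
    p,r=p0.copy(),R0; rows=[]
    rv=(R0.inv()*R1).as_rotvec()
    for k in range(1,N+1):
        pt=p0+(p1-p0)*k/N; rt=R0*R.from_rotvec(rv*k/N)
        sh=np.round(r.inv().apply(pt-p)*1000,1 if k==N else 0); tu=np.round((r.inv()*rt).as_rotvec(),3 if k==N else 2)
        rows.append([sh.tolist(),tu.tolist()]); p=p+r.apply(sh/1000); r=r*R.from_rotvec(tu)
    for i in range(0,N,5): print("[" + ",".join(str(x).replace(" ","").replace("-0.0,","0,").replace(".0,",",").replace(".0]","]") for x in rows[i:i+5])+"]")
    return p,r
D=np.degrees
E
python3 - <<'E'
from h import *
p,r,s=cur(); yaw=np.radians(-9.8)
print(r.as_matrix().round(3))
for fl in (1,-1): print(fl,(r.inv()*tool_R(yaw,np.pi/4,fl)).magnitude())
fl=min((1,-1),key=lambda f:(r.inv()*tool_R(yaw,np.pi/4,f)).magnitude())
R1=tool_R(yaw,np.pi/4,fl); Y=np.array([-np.sin(yaw),np.cos(yaw),0])
g=np.array([.517,-.281,.035])+.045*Y; tx=R1.as_matrix()[:,0]
t=g+.019*tx-.15*tx; print(t)
plan(p,r,t,R1)
E
```

```text
[[ 0.     0.929  0.371]
 [-0.     0.371 -0.929]
 [-1.    -0.     0.   ]]
1 1.2657484072654448
-1 2.205802061395683
[ 0.5404261  -0.14537734  0.12763099]
[[[6,30,-19],[-0.06,-0.03,-0.05]],[[4,31,-18],[-0.07,-0.02,-0.04]],[[2,33,-15],[-0.06,-0.03,-0.05]],[[0,33,-14],[-0.07,-0.03,-0.05]],[[-2,34,-11],[-0.06,-0.02,-0.05]]]
[[[-4,35,-9],[-0.07,-0.03,-0.05]],[[-6,35,-6],[-0.06,-0.03,-0.04]],[[-8,35,-4],[-0.07,-0.02,-0.05]],[[-9,35,-2],[-0.06,-0.03,-0.05]],[[-11,34,1],[-0.06,-0.03,-0.05]]]
[[[-13,33,3],[-0.07,-0.02,-0.04]],[[-14,33,6],[-0.06,-0.03,-0.05]],[[-15,32,8],[-0.07,-0.03,-0.05]],[[-16,30,11],[-0.06,-0.02,-0.05]],[[-18.2,28.3,13.3],[-0.065,-0.03,-0.045]]]
```

Emit:
carry_out(
  increments=[
    [[6,30,-19],[-0.06,-0.03,-0.05]],
    [[4,31,-18],[-0.07,-0.02,-0.04]],
    [[2,33,-15],[-0.06,-0.03,-0.05]],
    [[0,33,-14],[-0.07,-0.03,-0.05]],
    [[-2,34,-11],[-0.06,-0.02,-0.05]],
  ],
  gripper=100,
)

```text
clock: 2.05
tcp_pos: [0.3351, -0.4344, 0.1854]
eef_rot: [0.198, 0.645, -0.391, 0.627]
ft_force: [0.1, -1.0, 0.0]
width: 0.0952
```

Emit:
carry_out(
  increments=[
    [[-4,35,-9],[-0.07,-0.03,-0.05]],
    [[-6,35,-6],[-0.06,-0.03,-0.04]],
    [[-8,35,-4],[-0.07,-0.02,-0.05]],
    [[-9,35,-2],[-0.06,-0.03,-0.05]],
    [[-11,34,1],[-0.06,-0.03,-0.05]],
  ],
)

```text
clock: 2.55
tcp_pos: [0.4385, -0.2892, 0.1567]
eef_rot: [-0.01, 0.672, -0.368, 0.643]
ft_force: [0.4, -0.5, 0.0]
width: 0.0949
```

Emit:
carry_out(
  increments=[
    [[-13,33,3],[-0.07,-0.02,-0.04]],
    [[-14,33,6],[-0.06,-0.03,-0.05]],
    [[-15,32,8],[-0.07,-0.03,-0.05]],
    [[-16,30,11],[-0.06,-0.02,-0.05]],
    [[-18,28,13],[-0.065,-0.03,-0.045]],
  ],
)

```text
clock: 3.05
tcp_pos: [0.5411, -0.1442, 0.1275]
eef_rot: [-0.216, 0.673, -0.325, 0.628]
ft_force: [1.1, -0.9, -0.2]
width: 0.0951
```

```bash
cat >> h.py <<'E'
def wpose():
    """wrist image with world pose filled in"""
    p,r,s=cur(); im=viewer.get_image("wrist"); T=np.array(im["T_tool_cam"])
    im["xyz"]=p+r.apply(T[:3,3]); im["rotation"]=(r*R.from_matrix(T[:3,:3])).as_quat(); return im
E
python3 - <<'E'
from h import *
p,r,s=cur(); print(p.round(4),s["qpos"].round(3),s["clock"],s["ft_force"].round(1)); print(r.as_matrix().round(3))
im=wpose(); cv2.imwrite("pics/w1.png",im["frame"])
for q in ["meter_centre","meter_well_end","meter_far_end","foam","well_floor"]:
    print(q,[(np.round(x["location"],4),round(x["score"],2)) for x in models.pinpoint("wrist",q)][:2])
E
```

```text
[ 0.5411 -0.1442  0.1275] [-0.035  0.638  1.832 -0.941  1.054  0.783] 3.05 [ 1.1 -0.9 -0.2]
[[-0.119  0.118  0.986]
 [-0.699  0.695 -0.167]
 [-0.705 -0.709  0.   ]]
meter_centre [(array([ 0.517 , -0.2828,  0.0368]), 0.92)]
meter_well_end [(array([ 0.5245, -0.2176,  0.0311]), 0.66), (array([ 0.5122, -0.3437,  0.0343]), 0.41)]
meter_far_end [(array([ 0.5098, -0.3448,  0.0348]), 0.62)]
foam []
well_floor [(array([ 5.260e-01, -2.328e-01,  3.000e-04]), 0.85)]
```

View pics/w1.png

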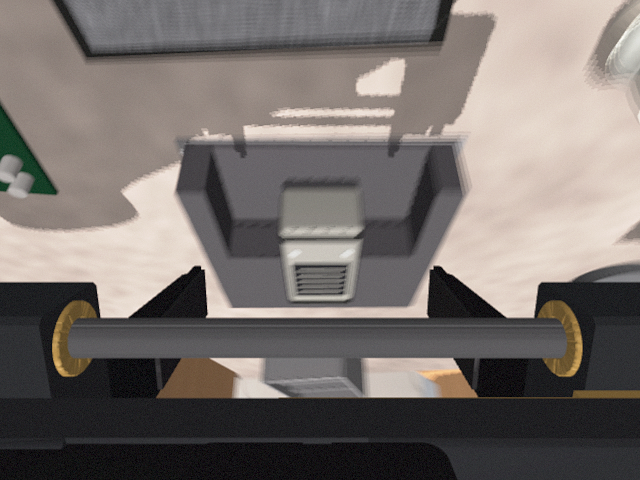

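```bash
python3 - <<'E'
from h import *
p,r,s=cur(); im=wpose(); f=im["frame"]
cv2.imwrite("pics/w2.png",cv2.resize(f[130:320,165:480],None,fx=2.5,fy=2.5,interpolation=cv2.INTER_CUBIC))
E
```

```text
(no output)
```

View pics/w2.png

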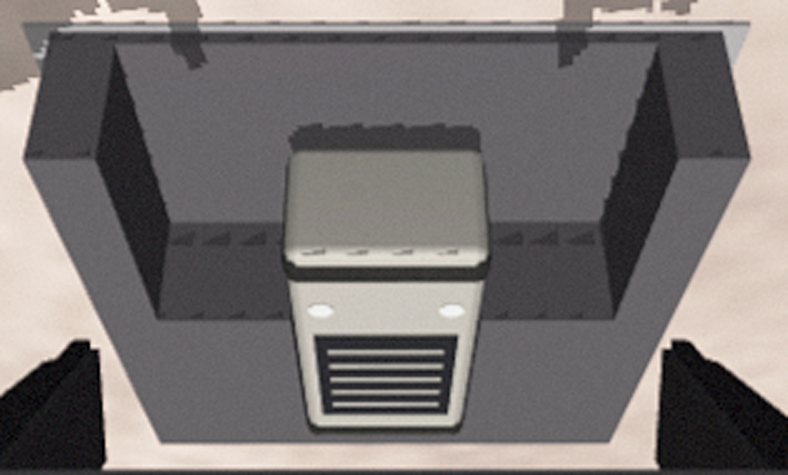

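```bash
python3 - <<'E'
from h import *
p,r,s=cur(); im=wpose()
c=lambda pts:np.array(pts)/2.5+[165,130]-.3
m=P(im,c([(283,266),(489,266),(466,431),(308,431)]),.054); print(m.round(4))
f=P(im,c([(23,158),(750,158),(610,441),(161,441)]),.044); print(f.round(4))
for w in (m,f):
    a=(w[0]+w[1])/2; b=(w[2]+w[3])/2; d=a-b
    print("axis yaw",D(np.arctan2(-d[0],d[1])),"len",np.linalg.norm(d),"ctr",(a+b)/2,"front",a, "cross yaw",D(np.arctan2(*(w[0]-w[1])[[1,0]])))
E
```

```text
[[ 0.5008 -0.2202  0.054 ]
 [ 0.5558 -0.2301  0.054 ]
 [ 0.5373 -0.3463  0.054 ]
 [ 0.4803 -0.336   0.054 ]]
[[ 0.4459 -0.1745  0.044 ]
 [ 0.6231 -0.2062  0.044 ]
 [ 0.5908 -0.3918  0.044 ]
 [ 0.4141 -0.3598  0.044 ]]
axis yaw -9.520705822898531 len 0.11767443965031123 ctr [ 0.5185405  -0.28315699  0.054     ] front [ 0.52827242 -0.2251302   0.054     ] cross yaw 169.85054347791723
axis yaw -9.798293406968414 len 0.1881788349573169 ctr [ 0.51847087 -0.2830658   0.044     ] front [ 0.53448302 -0.19034887  0.044     ] cross yaw 169.88777253422288
```

```bash
python3 - <<'E'
from h import *
p,r,s=cur(); yaw=np.radians(-9.9)
R1=tool_R(yaw,np.pi/4); Y=np.array([-np.sin(yaw),np.cos(yaw),0])
g=np.array([.5183,-.2825,.035])+.045*Y; tx=R1.as_matrix()[:,0]
t=g+.019*tx; print(t)
plan(p,r,t,R1,mm=16)
E
```

```text
[ 0.52372694 -0.25140505  0.02156497]
[[[15,0,0],[0,0,0]],[[15,0,0],[0,0,0]],[[15,0,1],[0,0,0]],[[15,0,-0],[0,0,0]],[[15,0,0],[0,0,0]]]
[[[15,0,0],[0,0,0]],[[15,0,1],[0,0,0]],[[15,0,-0],[0,0,0]],[[15,1,0],[0,0,0]],[[15.3,-0.4,0.2],[-0.001,0.001,0]]]
```

Emit:
carry_out(
  increments=[
    [[15,0,0],[0,0,0]],
    [[15,0,0],[0,0,0]],
    [[15,0,1],[0,0,0]],
    [[15,0,0],[0,0,0]],
    [[15,0,0],[0,0,0]],
  ],
)

```text
clock: 3.95
tcp_pos: [0.5316, -0.1993, 0.0735]
eef_rot: [-0.214, 0.674, -0.326, 0.628]
ft_force: [0.4, 0.1, -0.9]
width: 0.0946
```

Emit:
carry_out(
  increments=[
    [[15,0,0],[0,0,0]],
    [[15,0,1],[0,0,0]],
    [[15,0,0],[0,0,0]],
    [[15,0,0],[0,0,0]],
    [[15,0,0],[0,0,0]],
  ],
)

```text
clock: 4.45
tcp_pos: [0.5338, -0.2439, 0.0295]
eef_rot: [-0.205, 0.683, -0.324, 0.622]
ft_force: [0.7, -0.2, 0.3]
width: 0.095
```

```bash
python3 - <<'E'
from h import *
p,r,s=cur(); print(p.round(4),s["qpos"].round(3),s["clock"],s["ft_force"].round(1))
im=wpose(); cv2.imwrite("pics/w3.png",im["frame"])
print((r.inv()*tool_R(np.radians(-9.9),np.pi/4)).as_rotvec().round(4))
E
```

```text
[ 0.5338 -0.2439  0.0295] [-0.216  0.794  1.864 -1.134  0.879  0.899] 4.45 [ 0.7 -0.2  0.3]
[ 0.0009 -0.022  -0.0133]
```

View pics/w3.png

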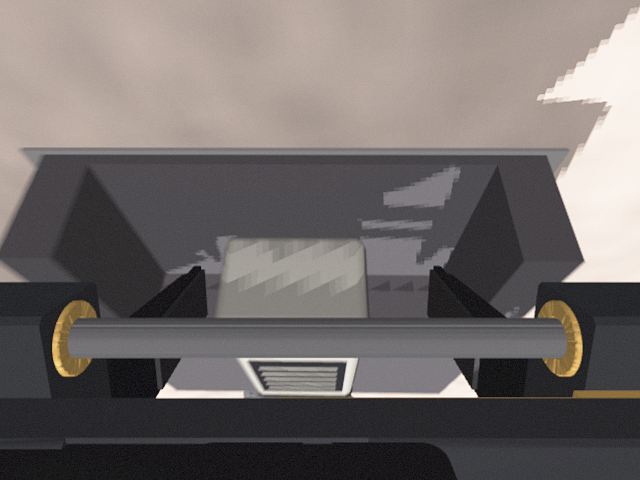

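```bash
python3 - <<'E'
from h import *
p,r,s=cur(); yaw=np.radians(-9.9)
R1=tool_R(yaw,np.radians(30)); Y=np.array([-np.sin(yaw),np.cos(yaw),0])
g=np.array([.5183,-.2825,.035])+.045*Y; tx=R1.as_matrix()[:,0]
t=g+.019*tx; print(t)
plan(p,r,t,R1,n=5)
E
```

```text
[ 0.52440348 -0.24752862  0.01854552]
[[[2,1,-2],[0,0,0.05]],[[2,0,-1],[0,-0.01,0.05]],[[2,1,-2],[0,0,0.05]],[[3,0,-2],[0,-0.01,0.05]],[[1.7,0.9,-1.7],[-0.003,-0.003,0.048]]]
```

Emit:
carry_out(
  increments=[
    [[2,1,-2],[0,0,0.05]],
    [[2,0,-1],[0,-0.01,0.05]],
    [[2,1,-2],[0,0,0.05]],
    [[3,0,-2],[0,-0.01,0.05]],
    [[2,1,-2],[-0.003,-0.003,0.05]],
  ],
)

```text
clock: 5.0
tcp_pos: [0.5239, -0.2461, 0.0198]
eef_rot: [-0.123, 0.696, -0.24, 0.666]
ft_force: [0.2, 0.8, 0.8]
width: 0.0949
```

```bash
python3 - <<'E'
from h import *
p,r,s=cur(); yaw=np.radians(-9.9)
print(p,s["qpos"].round(3),s["ft_force"].round(1))
R1=tool_R(yaw,np.radians(30)); Y=np.array([-np.sin(yaw),np.cos(yaw),0])
g=np.array([.5183,-.2825,.035])+.045*Y; tx=R1.as_matrix()[:,0]
t=g+.019*tx; print(t)
plan(p,r,t,R1,n=5)
im=wpose(); cv2.imwrite("pics/w4.png",im["frame"])
E
```

```text
[ 0.52387518 -0.24606768  0.01977474] [-0.322  0.727  1.902 -0.941  0.654  0.654] [0.2 0.8 0.8]
[ 0.52440348 -0.24752862  0.01854552]
[[[0,0,0],[0,0,-0]],[[1,0,0],[0,0,-0]],[[0,0,0],[0,0,-0]],[[0,0,1],[0,0,-0]],[[0.7,-0.6,-0.2],[0.001,0.003,-0.003]]]
```

View pics/w4.png

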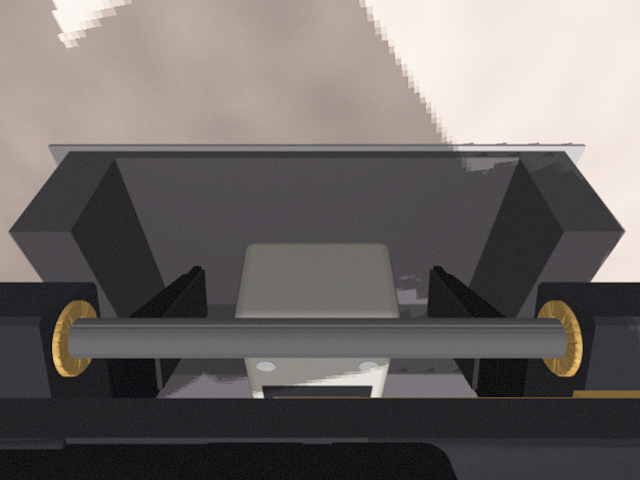

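Emit:
carry_out(
  increments=[
    [[1,0,0],[0,0,0]],
    [[0,0,0],[0,0,0]],
    [[0,0,0],[0,0,0]],
    [[0,0,0],[0,0,0]],
    [[0,0,0],[0,0,0]],
  ],
  gripper=0,
)

```text
clock: 5.55
tcp_pos: [0.5237, -0.2462, 0.0186]
eef_rot: [-0.124, 0.696, -0.24, 0.665]
ft_force: [-0.1, 0.1, 0.5]
width: 0.0605
```

Emit:
carry_out(
  increments=[
    [[0,0,0],[0,0,0]],
    [[0,0,0],[0,0,0]],
    [[0,0,0],[0,0,0]],
    [[0,0,0],[0,0,0]],
    [[0,0,0],[0,0,0]],
  ],
)

```text
clock: 6.05
tcp_pos: [0.5235, -0.2464, 0.0186]
eef_rot: [-0.123, 0.696, -0.24, 0.665]
ft_force: [1.0, 0.4, -2.3]
width: 0.056
```

```bash
cat >> h.py <<'E'
from numpy import radians as rad
def mpose(yaw,th):  # meter orientation: yaw, then tilt th about own x
    return R.from_euler('z',yaw)*R.from_euler('x',th)
def rows_for(p0,R0,poses,fin=1):
    p,r=p0.copy(),R0; rows=[]
    for k,(pt,rt) in enumerate(poses):
        sh=np.round(r.inv().apply(pt-p)*1000,1); tu=np.round((r.inv()*rt).as_rotvec(),3)
        rows.append([sh.tolist(),tu.tolist()]); p=p+r.apply(sh/1000); r=r*R.from_rotvec(tu)
    for i in range(0,len(rows),5): print("[" + ",".join(str(x).replace(" ","") for x in rows[i:i+5])+"]")
    print("end",p.round(4),"max",max(np.abs(x[0]).max() for x in rows),max(np.abs(x[1]).max() for x in rows))
    return p,r
E
python3 - <<'E'
from h import *
import json
p,r,s=cur(); yaw=rad(-9.9)
C0=np.array([.5183,-.2825,.035]); RM0=mpose(yaw,0)
# tool in meter frame
pt=RM0.inv().apply(p-C0); rt=RM0.inv()*r
print(pt, rt.as_matrix().round(3), (pt+rt.apply([-.019,0,0])).round(4))
json.dump(dict(pt=pt.tolist(),rt=rt.as_quat().tolist(),yaw=yaw),open("grasp1.json","w"))
Y=RM0.apply([0,1,0]); foam=C0*[1,1,0]
poses=[]
for k in range(1,16):
    th=rad(33)*k/15
    yb=-.065+.028*np.tan(th)+.0005; zb=.016+.0015*min(1,k/4)
    B=foam+yb*Y+[0,0,zb]; RM=mpose(yaw,th)
    C=B-RM.apply([0,-.065,-.019])
    poses.append((C+RM.apply(pt),RM*rt))
rows_for(p,r,poses)
E
```

```text
[-0.00107518  0.0364521  -0.01635545] [[ 0.001 -0.001  1.   ]
 [-0.499  0.867  0.002]
 [-0.867 -0.499  0.001]] [-0.0011  0.0459  0.0001]
[[[-4.4,-0.9,0.0],[0.0,-0.0,0.038]],[[-4.1,-1.3,0.0],[0.0,-0.0,0.039]],[[-4.1,-1.3,0.0],[0.0,-0.0,0.038]],[[-4.1,-1.2,0.0],[0.0,-0.0,0.039]],[[-3.7,-1.1,0.0],[0.0,-0.0,0.038]]]
[[[-3.6,-1.0,0.0],[0.0,-0.0,0.038]],[[-3.6,-1.0,0.0],[0.0,-0.0,0.039]],[[-3.6,-1.0,0.0],[0.0,-0.0,0.038]],[[-3.5,-0.9,0.0],[0.0,-0.0,0.039]],[[-3.6,-0.9,0.0],[0.0,-0.0,0.038]]]
[[[-3.4,-0.8,0.0],[0.0,-0.001,0.038]],[[-3.4,-0.8,0.0],[0.001,0.0,0.039]],[[-3.4,-0.8,0.0],[-0.0,0.0,0.038]],[[-3.3,-0.6,0.1],[-0.0,0.0,0.039]],[[-3.3,-0.6,-0.0],[-0.0,0.0,0.038]]]
end [ 0.5237 -0.2455  0.075 ] max 4.4 0.039
```

Emit:
carry_out(
  increments=[
    [[-4.4,-0.9,0],[0,0,0.038]],
    [[-4.1,-1.3,0],[0,0,0.039]],
    [[-4.1,-1.3,0],[0,0,0.038]],
    [[-4.1,-1.2,0],[0,0,0.039]],
    [[-3.7,-1.1,0],[0,0,0.038]],
  ],
)

```text
clock: 6.55
tcp_pos: [0.5239, -0.2428, 0.0396]
eef_rot: [-0.055, 0.705, -0.175, 0.685]
ft_force: [-0.4, -0.4, -2.2]
width: 0.0559
```

```bash
python3 - <<'E'
from h import *
import json
p,r,s=cur(); print(p.round(4),s["ft_force"].round(1),s["moment"].round(2),s["width"],s["qpos"].round(3))
g=json.load(open("grasp1.json")); rt=R.from_quat(g["rt"]); RM=r*rt.inv(); C=p-RM.apply(g["pt"])
print(C,RM.as_euler("ZXY",degrees=True))
E
```

```text
[ 0.5239 -0.2428  0.0396] [-0.4 -0.4 -2.2] [ 0.39 -0.07 -0.  ] 0.05586105152187575 [-0.4    0.66   1.879 -0.584  0.606  0.257]
[ 0.51824232 -0.28134348  0.0486264 ] [-9.91743705 11.09724501  0.03383185]
```

Forces are tiny. I'll continue.

Emit:
carry_out(
  increments=[
    [[-3.6,-1,0],[0,0,0.038]],
    [[-3.6,-1,0],[0,0,0.039]],
    [[-3.6,-1,0],[0,0,0.038]],
    [[-3.5,-0.9,0],[0,0,0.039]],
    [[-3.6,-0.9,0],[0,0,0.038]],
  ],
)

```text
clock: 7.05
tcp_pos: [0.5238, -0.2429, 0.0581]
eef_rot: [0.012, 0.707, -0.108, 0.699]
ft_force: [1.0, 0.3, -2.3]
width: 0.0559
```

Emit:
carry_out(
  increments=[
    [[-3.4,-0.8,0],[0,0,0.038]],
    [[-3.4,-0.8,0],[0,0,0.039]],
    [[-3.4,-0.8,0],[0,0,0.038]],
    [[-3.3,-0.6,0],[0,0,0.039]],
    [[-3.3,-0.6,0],[0,0,0.038]],
  ],
)

```text
clock: 7.55
tcp_pos: [0.5233, -0.2454, 0.075]
eef_rot: [0.08, 0.703, -0.041, 0.706]
ft_force: [0.2, 0.5, -2.7]
width: 0.056
```

```bash
cat >> h.py <<'E'
import json
def meter():
    p,r,s=cur(); g=json.load(open("grasp1.json")); RM=r*R.from_quat(g["rt"]).inv(); return p-RM.apply(g["pt"]),RM,np.array(g["pt"]),R.from_quat(g["rt"])
E
python3 - <<'E'
from h import *
p,r,s=cur(); print(p.round(4),s["ft_force"].round(1),s["moment"].round(2),s["width"],s["qpos"].round(3))
C,RM,pt,rt=meter(); print(C,RM.as_euler("ZXY",degrees=True),"well",C+RM.apply([0,.065,0]),"far",C+RM.apply([0,-.065,0]))
im=viewer.get_image("scene"); cv2.imwrite("pics/s1.png",cv2.resize(im["frame"][60:300,120:440],None,fx=2.5,fy=2.5,interpolation=cv2.INTER_CUBIC))
E
```

```text
[ 0.5233 -0.2454  0.075 ] [ 0.2  0.5 -2.7] [ 0.05 -0.1  -0.02] 0.05597379460417803 [-0.577  0.605  1.798  0.074  0.762 -0.46 ]
[ 0.51757328 -0.28448958  0.06881612] [-9.92246083 33.11642509  0.09233946] well [ 0.52695439 -0.23086239  0.10432836] far [ 0.50819217 -0.33811678  0.03330388]
```

View pics/s1.png

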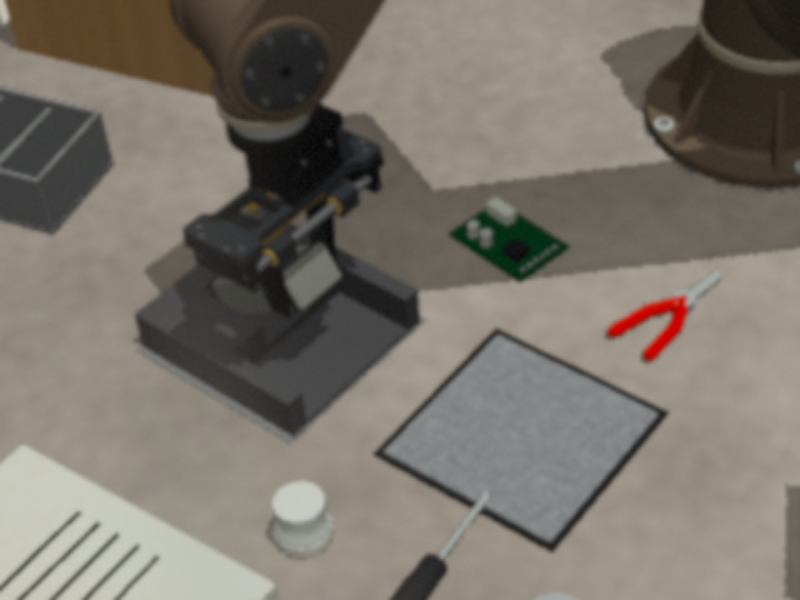

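```bash
cat > fk.py <<'E'
from h import *
from scipy.optimize import least_squares
Qs=[[-1.29658,.49156,1.55948,0,1.09166,-.10562],[-.035,.638,1.832,-.941,1.054,.783],[-.216,.794,1.864,-1.134,.879,.899],[-.322,.727,1.902,-.941,.654,.654],[-.4,.66,1.879,-.584,.606,.257],[-.577,.605,1.798,.074,.762,-.46]]
Ps=[[.23167,-.58021,.21405],[.5411,-.1442,.1275],[.5338,-.2439,.0295],[.52388,-.24607,.01977],[.5239,-.2428,.0396],[.5233,-.2454,.075]]
Es=[[.39687,.5857,-.39637,.5851],[-.216,.673,-.325,.628],[-.205,.683,-.324,.622],[-.123,.696,-.24,.666],[-.055,.705,-.175,.685],[.08,.703,-.041,.706]]
e=lambda ax,a:R.from_euler(ax,a)
def chain(q):
    r1=e('z',q[0]);r2=r1*e('y',q[1]);r3=r2*e('y',q[2]);r4=r3*e('z',q[3]);r5=r4*e('y',q[4]);r6=r5*e('z',q[5]);return r1,r2,r3,r6
def fit(Qs=Qs,Ps=Ps,Es=Es):
    K=[(chain(q)[3].inv()*R.from_quat(x)) for q,x in zip(Qs,Es)]
    Rc=R.concatenate(K).mean(); err=[D((Rc.inv()*k).magnitude()) for k in K]
    A=[];b=[]
    for q,p in zip(Qs,Ps):
        r1,r2,r3,r6=[x.as_matrix() for x in chain(q)]
        # a1x, (a1y), d1z ; l2z ; l3x,l3z ; t z
        A.append(np.c_[r1[:,0],r1[:,1],r1[:,2],r2[:,2],r3[:,0],r3[:,2],r6[:,2]]);b.append(p)
    A=np.vstack(A);b=np.hstack(b); lam=1e-4
    x=np.linalg.solve(A.T@A+lam**2*np.eye(7),A.T@b); return Rc,x,err,(A@x-b)
Rc,X,err,res=fit()
def fk(q):
    r1,r2,r3,r6=chain(q); x=X
    return r1.apply(x[:3])+r2.apply([0,0,x[3]])+r3.apply([x[4],0,x[5]])+r6.apply([0,0,x[6]]), r6*Rc
lo=np.array([-3.1,-.84,.05,-1.13,.06,-2.69]);hi=np.array([3.1,2.19,2.79,4.28,2.93,2.69])
def ik(p,rr,q0):
    f=lambda q:np.r_[(fk(q)[0]-p)*5,(fk(q)[1].inv()*rr).as_rotvec()]
    s=least_squares(f,np.clip(q0,lo+1e-3,hi-1e-3),bounds=(lo,hi)); return s.x,np.abs(s.fun).max()
if __name__=="__main__":
    print("rot err",np.round(err,2)); print("x",X.round(4)); print("res mm",(res*1000).round(1)); print(Rc.as_matrix().round(3))
E
python3 fk.py
```

```text
rot err [0.03 0.08 0.06 0.01 0.07 0.03]
x [-0.0007  0.0659  0.1962  0.5881  0.0437  0.4114  0.2719]
res mm [-0.   0.  -0.   0.1  0.   0.1 -0.1  0.  -0.3 -0.1 -0.1  0.1  0.2  0.1
  0.2 -0.  -0.  -0.1]
[[ 0.001 -0.    -1.   ]
 [ 0.     1.    -0.   ]
 [ 1.    -0.     0.001]]
```

```bash
python3 - <<'E'
from fk import *
C,RM,pt,rt=meter(); q=cur()[2]["qpos"]; yaw0=rad(-9.9)
M=np.array([.5278,-.0239,.003])
def path(q,poses):
    out=[];
    for p,r in poses:
        q,e=ik(p,r,q); out.append(np.r_[q,e])
    return q,np.array(out)
up=C+RM.apply([0,.09,0])
for ps in (-60,-40,-25,-10,5,20):
  ps_=rad(ps)
  poses=[(up+RM.apply(pt),RM*rt)]
  S=M+[0,0,.075]
  for k in range(1,9):
    a=k/8; rm=mpose(yaw0+(ps_-yaw0)*a,rad(33+57*a)); c=up+(np.maximum(S,[0,0,.12])-up)*a
    poses.append((c+rm.apply(pt),rm*rt))
  rm=mpose(ps_,rad(90)); poses.append((S-[0,0,.007]+rm.apply(pt),rm*rt))
  q1,o1=path(q,poses)
  print("psi",ps,"carry err",o1[:,6].max().round(3),"q end",q1.round(2))
  for b2 in (30,38,45):
   for fl in (1,-1):
    rm=mpose(ps_,rad(90)); r2=tool_R(ps_,rad(b2),fl); g=M+[0,0,.065+.045]; p2=g+r2.apply([.019,0,0])
    q2,e2=ik(p2,r2,q1*[1,1,1,-.5,1,1]+[0,0,0,0,0,0 if fl==1 else 0])
    pt2=rm.inv().apply(p2-(M+[0,0,.065])); rt2=rm.inv()*r2
    poses=[]
    for k in range(0,10):
      rm=mpose(ps_,rad(90+90*k/9)); c=M+[0,0,.065+.05-.096*max(0,k-6)/3*1.0]; poses.append((c+rm.apply(pt2),rm*rt2))
    q3,o3=path(q2,poses)
    print("  ",b2,fl,"e2",e2.round(3),q2.round(2),"fin err",o3[:,6].max().round(3),q3.round(2))
E
```

```text
psi -60 carry err 0.0 q end [-0.56  0.67  2.39  2.02  1.01 -1.49]
   30 1 e2 0.0 [-0.04  0.69  1.66 -0.29  1.26  1.16] fin err 0.0 [-0.68  0.96  2.45  2.06  1.16 -1.84]
   30 -1 e2 0.0 [-0.04  0.69  1.66 -0.28  1.26 -1.98] fin err 0.742 [-0.18  0.55  2.19  0.56  0.06 -2.69]
   38 1 e2 0.0 [-0.02  0.74  1.6  -0.33  1.4   1.19] fin err 0.0 [-0.62  0.86  2.43  2.09  0.98 -1.74]
   38 -1 e2 0.0 [-0.02  0.74  1.6  -0.33  1.4  -1.96] fin err 0.625 [-0.19  0.57  2.19  0.53  0.06 -2.69]
   45 1 e2 0.0 [-0.    0.79  1.55 -0.36  1.52  1.2 ] fin err 0.0 [-0.57  0.79  2.4   2.09  0.81 -1.63]
   45 -1 e2 0.0 [-0.    0.79  1.55 -0.36  1.52 -1.94] fin err 0.525 [-0.21  0.58  2.19  0.5   0.09 -2.69]
psi -40 carry err 0.0 q end [-0.61  0.68  2.22  1.52  1.04 -1.29]
   30 1 e2 0.0 [ 0.01  0.66  1.73 -0.43  1.15  0.97] fin err 0.0 [-0.72  0.9   2.24  1.55  1.05 -1.57]
   30 -1 e2 0.0 [ 0.01  0.66  1.73 -0.43  1.15 -2.18] fin err 0.837 [-0.18  0.58  2.17  0.27  0.08 -2.69]
   38 1 e2 0.0 [ 0.05  0.71  1.68 -0.49  1.28  1.02] fin err 0.0 [-0.67  0.83  2.23  1.54  0.91 -1.48]
   38 -1 e2 0.0 [ 0.05  0.71 
[... 2362 characters left out ...]

psi 20 carry err 0.0 q end [-0.47  0.82  1.68  0.64  1.55 -1.15]
   30 1 e2 0.0 [ 0.06  0.54  2.03 -0.94  0.64  0.5 ] fin err 0.0 [-0.51  0.99  1.59  0.6   1.5  -1.22]
   30 -1 e2 0.0 [ 0.06  0.54  2.02 -0.94  0.64 -2.64] fin err 1.176 [-0.16  0.7   2.17 -0.8   0.06 -2.69]
   38 1 e2 0.006 [ 0.12  0.57  2.04 -1.13  0.72  0.72] fin err 0.0 [-0.49  0.93  1.63  0.57  1.37 -1.19]
   38 -1 e2 0.005 [ 0.12  0.57  2.04 -1.13  0.72 -2.42] fin err 1.045 [-0.17  0.7   2.17 -0.83  0.06 -2.69]
   45 1 e2 0.06 [ 0.16  0.6   2.01 -1.13  0.83  0.75] fin err 0.019 [-0.47  0.89  1.67  0.53  1.26 -1.17]
   45 -1 e2 0.06 [ 0.16  0.6   2.01 -1.13  0.83 -2.39] fin err 0.929 [-0.18  0.7   2.17 -0.86  0.06 -2.69]
```

```bash
python3 - <<'E'
from h import *
p,r,s=cur(); C,RM,pt,rt=meter(); y0=rad(-9.9); y1=rad(-7.6)
up=C+RM.apply([0,.09,0]); M=np.array([.5278,-.0239,.003]); S=M+[0,0,.065+.05]
poses=[(C+(up-C)*k/5+RM.apply(pt),RM*rt) for k in range(1,6)]
th0=RM.as_euler("ZXY")[1]
for k in range(1,16):
    a=k/15; rm=mpose(y0+(y1-y0)*a,th0+(np.pi/2-th0)*a); c=up+(S-up)*a; poses.append((c+rm.apply(pt),rm*rt))
rows_for(p,r,poses)
E
```

```text
[[[-9.0,15.6,0.0],[0.0,-0.0,-0.0]],[[-9.0,15.6,0.1],[0.0,-0.0,-0.0]],[[-8.9,15.6,-0.0],[0.0,-0.0,-0.0]],[[-9.0,15.6,0.0],[0.0,-0.0,-0.0]],[[-9.0,15.6,0.0],[0.0,-0.0,-0.0]]]
[[[-1.9,11.9,-2.4],[-0.003,-0.0,0.066]],[[-1.1,11.8,-2.4],[-0.002,0.0,0.066]],[[-0.2,11.7,-2.4],[-0.003,0.001,0.066]],[[0.5,11.5,-2.3],[-0.002,0.0,0.066]],[[1.2,11.3,-2.3],[-0.003,0.001,0.066]]]
[[[2.1,11.0,-2.2],[-0.002,0.001,0.067]],[[2.8,10.7,-2.3],[-0.002,0.001,0.066]],[[3.5,10.3,-2.1],[-0.002,0.002,0.066]],[[4.2,9.9,-2.2],[-0.003,0.001,0.066]],[[4.9,9.4,-2.1],[-0.001,0.002,0.066]]]
[[[5.5,8.9,-2.1],[-0.002,0.002,0.066]],[[6.1,8.3,-2.0],[-0.002,0.002,0.066]],[[6.7,7.8,-2.0],[-0.002,0.002,0.066]],[[7.1,7.1,-2.0],[-0.001,0.002,0.066]],[[7.7,6.5,-1.9],[-0.002,0.002,0.066]]]
end [ 0.5289 -0.0075  0.1545] max 15.6 0.067
```

Emit:
carry_out(
  increments=[
    [[-9,15.6,0],[0,0,0]],
    [[-9,15.6,0.1],[0,0,0]],
    [[-9,15.6,0],[0,0,0]],
    [[-9,15.6,0],[0,0,0]],
    [[-9,15.6,0],[0,0,0]],
  ],
)

```text
clock: 8.1
tcp_pos: [0.5369, -0.1693, 0.1253]
eef_rot: [0.079, 0.702, -0.041, 0.706]
ft_force: [-0.2, 0.2, -2.5]
width: 0.0561
```

Emit:
carry_out(
  increments=[
    [[-2,12,-2.4],[-0.003,0,0.066]],
    [[-1,12,-2.4],[-0.002,0,0.066]],
    [[0,12,-2.4],[-0.003,0.001,0.066]],
    [[0.5,11.5,-2.3],[-0.002,0,0.066]],
    [[1,11,-2.3],[-0.003,0.001,0.066]],
  ],
)

```text
clock: 8.6
tcp_pos: [0.5347, -0.1111, 0.1372]
eef_rot: [0.189, 0.68, 0.081, 0.703]
ft_force: [-0.2, 0.6, -1.1]
width: 0.0558
```

Emit:
carry_out(
  increments=[
    [[2,11,-2.2],[-0.002,0.001,0.067]],
    [[3,10.7,-2.3],[-0.002,0.001,0.066]],
    [[3.5,10.3,-2.1],[-0.002,0.002,0.066]],
    [[4,10,-2.2],[-0.003,0.001,0.066]],
    [[5,9.4,-2.1],[-0.001,0.002,0.066]],
  ],
)

```text
clock: 9.1
tcp_pos: [0.532, -0.0567, 0.1473]
eef_rot: [0.295, 0.642, 0.2, 0.679]
ft_force: [-0.9, -0.7, -2.7]
width: 0.0555
```

Emit:
carry_out(
  increments=[
    [[5.5,9,-2.1],[-0.002,0.002,0.066]],
    [[6,8.3,-2],[-0.002,0.002,0.066]],
    [[6.7,7.8,-2],[-0.002,0.002,0.066]],
    [[7,7,-2],[-0.001,0.002,0.066]],
    [[7.7,6.5,-2],[-0.002,0.002,0.066]],
  ],
)

```text
clock: 9.6
tcp_pos: [0.529, -0.0053, 0.1541]
eef_rot: [0.392, 0.588, 0.313, 0.635]
ft_force: [0.0, 0.2, -2.5]
width: 0.0557
```

```bash
python3 - <<'E'
from h import *
p,r,s=cur(); print(p.round(4),s["ft_force"].round(1),s["moment"].round(2),s["width"],s["qpos"].round(3))
C,RM,pt,rt=meter(); print(C,RM.as_euler("ZXY",degrees=True)); print(RM.as_matrix().round(3))
im=viewer.get_image("scene"); cv2.imwrite("pics/s2.png",cv2.resize(im["frame"][60:300,200:520],None,fx=2.5,fy=2.5,interpolation=cv2.INTER_CUBIC))
im=wpose(); cv2.imwrite("pics/w5.png",im["frame"])
E
```

```text
[ 0.529  -0.0053  0.1541] [ 0.   0.2 -2.5] [-0.88  0.05  0.04] 0.05569522145912042 [-0.566  0.664  1.904  0.936  1.346 -1.044]
[ 0.52798875 -0.02179286  0.11771173] [  3.58425653  89.85337321 -11.0436429 ]
[[ 0.992 -0.    -0.13 ]
 [-0.13   0.003 -0.992]
 [ 0.     1.     0.003]]
```

View pics/s2.png

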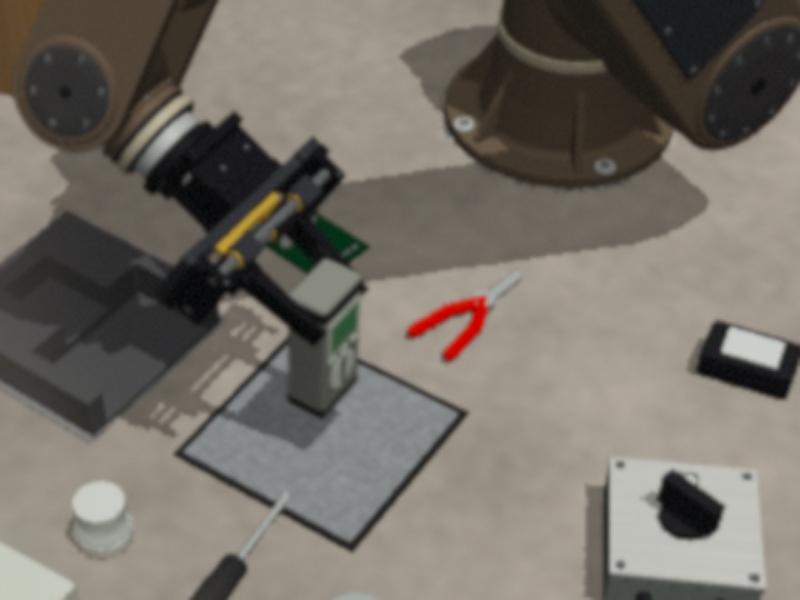

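View pics/w5.png

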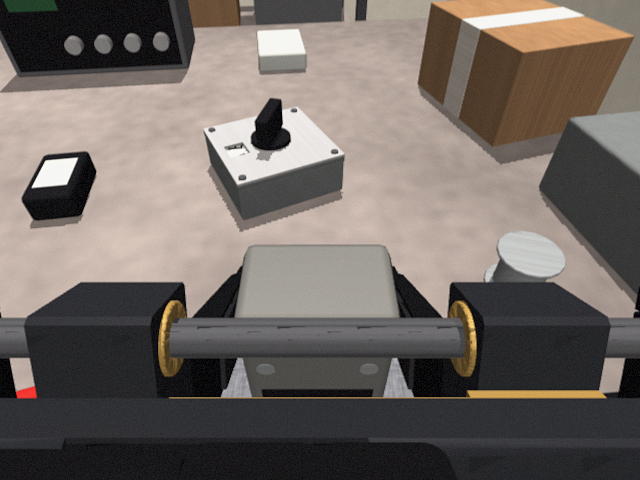

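```bash
python3 - <<'E'
from h import *
p,r,s=cur(); C,RM,pt,rt=meter()
rm=mpose(rad(-7.5),np.pi/2)
c=np.array([.5279,-.0222])
poses=[]
for z in np.r_[np.linspace(.1177,.0715,11)[1:], .0707,.0699,.0691,.0683,.0675]:
    cc=np.r_[c,z]; poses.append((cc+rm.apply(pt),rm*rt))
rows_for(p,r,poses)
E
```

```text
[[[1.4,-3.3,0.5],[-0.001,-0.002,0.003]],[[2.3,-4.0,-0.0],[-0.0,0.0,-0.0]],[[2.3,-4.0,-0.0],[-0.0,0.0,-0.0]],[[2.3,-4.0,-0.0],[-0.0,0.0,-0.0]],[[2.3,-4.0,-0.0],[-0.0,0.0,-0.0]]]
[[[2.3,-4.0,-0.1],[-0.0,0.0,-0.0]],[[2.3,-4.0,0.0],[-0.0,0.0,-0.0]],[[2.3,-4.0,0.0],[-0.0,0.0,-0.0]],[[2.3,-4.0,0.0],[-0.0,0.0,-0.0]],[[2.3,-4.0,0.0],[-0.0,0.0,-0.0]]]
[[[0.4,-0.7,0.0],[-0.0,0.0,-0.0]],[[0.4,-0.7,0.0],[-0.0,0.0,-0.0]],[[0.4,-0.7,0.0],[-0.0,0.0,-0.0]],[[0.4,-0.7,0.0],[-0.0,0.0,-0.0]],[[0.4,-0.7,0.0],[-0.0,0.0,-0.0]]]
end [ 0.529  -0.0058  0.104 ] max 4.0 0.003
```

Emit:
carry_out(
  increments=[
    [[1.4,-3.3,0.5],[-0.001,-0.002,0.003]],
    [[2.3,-4,0],[0,0,0]],
    [[2.3,-4,0],[0,0,0]],
    [[2.3,-4,0],[0,0,0]],
    [[2.3,-4,0],[0,0,0]],
  ],
)

```text
clock: 10.2
tcp_pos: [0.5294, -0.007, 0.1311]
eef_rot: [0.393, 0.586, 0.312, 0.636]
ft_force: [0.0, 0.9, -2.0]
width: 0.0566
```

Emit:
carry_out(
  increments=[
    [[2.3,-4,0],[0,0,0]],
    [[2.3,-4,0],[0,0,0]],
    [[2.3,-4,0],[0,0,0]],
    [[2.3,-4,0],[0,0,0]],
    [[2.3,-4,0],[0,0,0]],
  ],
)

```text
clock: 10.7
tcp_pos: [0.5295, -0.007, 0.108]
eef_rot: [0.393, 0.586, 0.312, 0.636]
ft_force: [-0.1, -0.3, -2.0]
width: 0.0559
```

Emit:
carry_out(
  increments=[
    [[0.4,-0.7,0],[0,0,0]],
    [[0.4,-0.7,0],[0,0,0]],
    [[0.4,-0.7,0],[0,0,0]],
    [[0.4,-0.7,0],[0,0,0]],
    [[0,0,0],[0,0,0]],
  ],
)

```text
clock: 11.2
tcp_pos: [0.5295, -0.007, 0.1052]
eef_rot: [0.393, 0.586, 0.313, 0.636]
ft_force: [1.1, 0.0, -2.4]
width: 0.056
```

Emit:
carry_out(
  increments=[
    [[0.4,-0.7,0],[0,0,0]],
    [[0,0,0],[0,0,0]],
    [[0.4,-0.7,0],[0,0,0]],
    [[0,0,0],[0,0,0]],
    [[0,0,0],[0,0,0]],
  ],
)

```text
clock: 11.7
tcp_pos: [0.5297, -0.0071, 0.1044]
eef_rot: [0.393, 0.586, 0.313, 0.636]
ft_force: [-0.2, -2.9, 5.5]
width: 0.056
```

```bash
python3 - <<'E'
from h import *
p,r,s=cur(); print(p.round(4),s["ft_force"].round(1),s["moment"].round(2))
C,RM,pt,rt=meter(); print(C); print(RM.as_matrix().round(3))
im=viewer.get_image("scene"); cv2.imwrite("pics/s3.png",cv2.resize(im["frame"][140:260,270:430],None,fx=5,fy=5,interpolation=cv2.INTER_CUBIC))
E
```

```text
[ 0.5297 -0.0071  0.1044] [-0.2 -2.9  5.5] [0.1  0.18 0.07]
[ 0.52867336 -0.02341599  0.06792584]
[[ 0.991 -0.003 -0.133]
 [-0.133  0.    -0.991]
 [ 0.003  1.    -0.   ]]
```

View pics/s3.png

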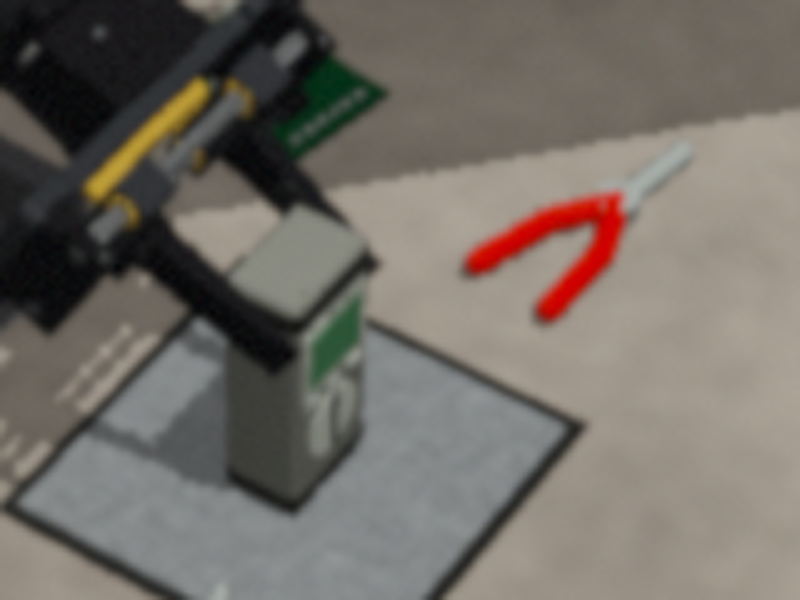

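Emit:
carry_out(
  increments=[
    [[0,0,0],[0,0,0]],
    [[0,0,0],[0,0,0]],
    [[0,0,0],[0,0,0]],
    [[0,0,0],[0,0,0]],
    [[0,0,0],[0,0,0]],
  ],
  gripper=100,
)

```text
clock: 12.25
tcp_pos: [0.5295, -0.007, 0.1035]
eef_rot: [0.393, 0.586, 0.313, 0.636]
ft_force: [-0.1, 0.4, 0.0]
width: 0.0901
```

```bash
python3 - <<'E'
from h import *
p,r,s=cur(); print(p.round(4),s["ft_force"].round(1),s["width"])
im=viewer.get_image("scene"); cv2.imwrite("pics/s4.png",cv2.resize(im["frame"][140:260,270:430],None,fx=5,fy=5,interpolation=cv2.INTER_CUBIC))
E
```

```text
[ 0.5295 -0.007   0.1035] [-0.1  0.4  0. ] 0.0901456228207731
```

View pics/s4.png

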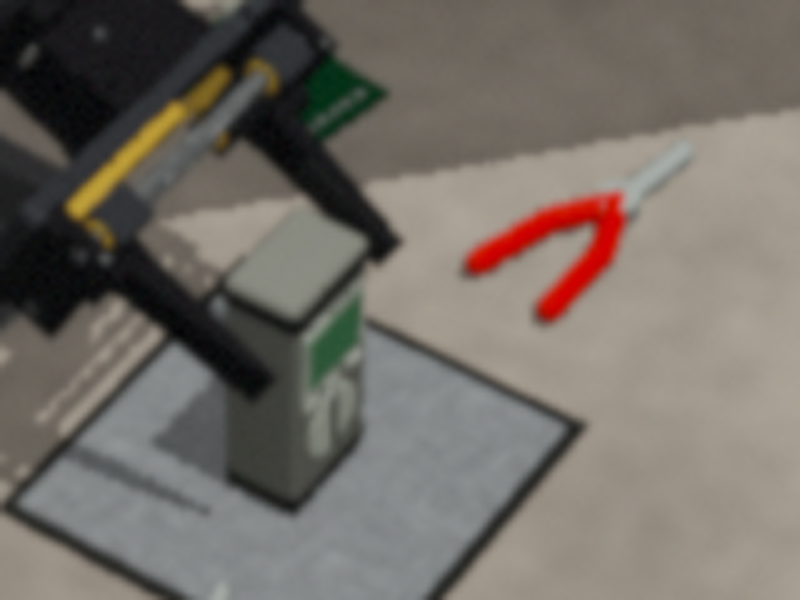

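```bash
python3 - <<'E'
from fk import *
p,r,s=cur(); q=s["qpos"]
yaw=rad(-7.6); M=np.array([.5285,-.0234,.003])
r2=tool_R(yaw,rad(42)); g=M+[0,0,.110]; tx=r2.apply([1,0,0]); t=g-.131*tx+.019*tx+0*tx
tx1=r.apply([1,0,0])
a=p-.02*tx1; b=p-.13*tx1; 
poses=[(p-d*tx1,r) for d in (.004,.012,.03,.06,.1)]
b=poses[-1][0]
mid=np.array([.53,-.02,.30])
rm=R.from_matrix(r.as_matrix()); rv=(r.inv()*r2).as_rotvec()
ctrl=lambda a:(1-a)**2*b+2*a*(1-a)*(2*mid-.5*b-.5*t)+a*a*t
for k in range(1,16): poses.append((ctrl(k/15),r*R.from_rotvec(rv*k/15)))
rows_for(p,r,poses)
qq=q
for pp,rr in poses:
    qn,e=ik(pp,rr,qq); print(pp.round(3),qn.round(2),round(e,4),np.abs(qn-qq).max().round(2)); qq=qn
E
```

```text
[[[-4.0,0.0,0.0],[0.0,0.0,0.0]],[[-8.0,-0.0,0.0],[0.0,0.0,0.0]],[[-18.0,-0.0,-0.0],[0.0,0.0,0.0]],[[-30.0,0.0,-0.0],[0.0,0.0,0.0]],[[-40.0,0.0,0.0],[0.0,0.0,0.0]]]
[[[-8.3,34.4,0.6],[-0.0,0.0,-0.119]],[[-9.8,29.6,0.6],[-0.0,0.001,-0.118]],[[-10.1,25.0,0.5],[-0.0,-0.0,-0.119]],[[-9.6,20.8,0.4],[-0.0,0.0,-0.119]],[[-8.3,17.0,0.3],[-0.0,0.0,-0.119]]]
[[[-6.3,13.9,0.2],[-0.0,0.001,-0.118]],[[-3.7,11.6,0.2],[-0.0,-0.0,-0.119]],[[-0.7,10.0,0.1],[-0.0,-0.0,-0.119]],[[2.5,9.5,0.1],[-0.0,0.0,-0.118]],[[5.9,9.7,-0.1],[-0.0,0.0,-0.119]]]
[[[9.0,10.9,-0.1],[-0.0,0.001,-0.119]],[[12.1,13.0,-0.2],[-0.0,-0.0,-0.119]],[[14.5,16.0,-0.2],[-0.0,0.0,-0.118]],[[16.5,19.6,-0.3],[-0.0,0.0,-0.119]],[[17.7,24.0,-0.3],[-0.0,0.001,-0.119]]]
end [0.5385 0.0509 0.1962] max 40.0 0.119
[ 0.529 -0.01   0.106] [-0.58  0.75  1.92  0.95  1.29 -1.13] 0.0 0.01
[ 0.528 -0.017  0.11 ] [-0.59  0.74  1.91  0.94  1.3  -1.12] 0.0 0.01
[ 0.526 -0.033  0.119] [-0.61  0.73  1.89  0.92  1.33 -1.11] 0.0 0.03
[ 0.522 -0.058  0.134] [-0.65  0.71  1.86  0.88  1.37 -1.08] 0.0 0.05
[ 0.518 -0.093  0.153] [-0.7   0.69  1.82  0.83  1.44 
[... 347 characters left out ...]
26 -0.48] 0.0 0.12
[ 0.528 -0.034  0.291] [-0.36  0.29  1.71  0.35  1.23 -0.36] 0.0 0.12
[ 0.529 -0.025  0.298] [-0.28  0.28  1.69  0.23  1.22 -0.23] 0.0 0.12
[ 0.531 -0.015  0.301] [-0.2   0.27  1.67  0.1   1.2  -0.11] 0.0 0.12
[ 0.532 -0.006  0.299] [-0.12  0.28  1.67 -0.02  1.2   0.02] 0.0 0.13
[0.533 0.004 0.293] [-0.05  0.3   1.66 -0.15  1.2   0.14] 0.0 0.13
[0.534 0.013 0.283] [ 0.03  0.33  1.67 -0.27  1.2   0.27] 0.0 0.13
[0.536 0.023 0.268] [ 0.1   0.37  1.67 -0.39  1.22  0.39] 0.0 0.12
[0.537 0.032 0.248] [ 0.17  0.42  1.68 -0.5   1.24  0.51] 0.0 0.12
[0.538 0.042 0.225] [ 0.23  0.49  1.69 -0.6   1.27  0.63] 0.0 0.12
[0.538 0.051 0.196] [ 0.28  0.56  1.69 -0.69  1.3   0.75] 0.0 0.11
```

Emit:
carry_out(
  increments=[
    [[-4,0,0],[0,0,0]],
    [[-8,0,0],[0,0,0]],
    [[-18,0,0],[0,0,0]],
    [[-30,0,0],[0,0,0]],
    [[-40,0,0],[0,0,0]],
  ],
)

```text
clock: 12.8
tcp_pos: [0.5171, -0.094, 0.1544]
eef_rot: [0.393, 0.587, 0.313, 0.635]
ft_force: [-0.8, 0.1, 0.2]
width: 0.0955
```

Emit:
carry_out(
  increments=[
    [[-8,34,0.6],[0,0,-0.119]],
    [[-10,30,0.6],[0,0,-0.118]],
    [[-10,25,0.5],[0,0,-0.119]],
    [[-10,21,0.4],[0,0,-0.119]],
    [[-8,17,0.3],[0,0,-0.119]],
  ],
)

```text
clock: 13.3
tcp_pos: [0.5264, -0.045, 0.2819]
eef_rot: [0.203, 0.675, 0.11, 0.701]
ft_force: [0.2, -0.6, -0.5]
width: 0.0953
```

Emit:
carry_out(
  increments=[
    [[-6,14,0.2],[0,0,-0.118]],
    [[-4,11.6,0.2],[0,0,-0.119]],
    [[-1,10,0],[0,0,-0.119]],
    [[2.5,9.5,0],[0,0,-0.118]],
    [[6,10,0],[0,0,-0.119]],
  ],
)

```text
clock: 13.8
tcp_pos: [0.5337, 0.0035, 0.2958]
eef_rot: [-0.003, 0.704, -0.099, 0.703]
ft_force: [0.0, -0.6, 0.3]
width: 0.0951
```

Emit:
carry_out(
  increments=[
    [[9,11,0],[0,0,-0.119]],
    [[12,13,0],[0,0,-0.119]],
    [[14.5,16,0],[0,0,-0.118]],
    [[16.5,19.6,0],[0,0,-0.119]],
    [[17.7,24,0],[0,0,-0.119]],
  ],
)

```text
clock: 14.3
tcp_pos: [0.5409, 0.051, 0.198]
eef_rot: [-0.209, 0.672, -0.3, 0.644]
ft_force: [0.6, 0.2, -0.3]
width: 0.0951
```

```bash
python3 - <<'E'
from h import *
p,r,s=cur(); print(p.round(4),s["qpos"].round(2),s["clock"])
im=viewer.get_image("scene"); cv2.imwrite("pics/s5.png",cv2.resize(im["frame"][60:300,200:520],None,fx=2.5,fy=2.5,interpolation=cv2.INTER_CUBIC))
im=wpose(); cv2.imwrite("pics/w6.png",im["frame"])
for n in ("wrist","scene"):
  for q in ["meter_centre","meter_well_end"]:
    print(n,q,[(np.round(x["location"],4),round(x["score"],2)) for x in models.pinpoint(n,q)][:2])
E
```

```text
[0.5409 0.051  0.198 ] [ 0.28  0.57  1.69 -0.69  1.31  0.76] 14.3
wrist meter_centre [(array([ 0.5248, -0.0254,  0.0689]), 0.83)]
wrist meter_well_end [(array([ 0.5257, -0.0258,  0.1298]), 0.95)]
scene meter_centre [(array([ 0.5281, -0.022 ,  0.0701]), 0.66)]
scene meter_well_end [(array([ 0.5271, -0.0248,  0.1371]), 0.87), (array([ 0.5251, -0.0218,  0.    ]), 0.16)]
```

View pics/s5.png

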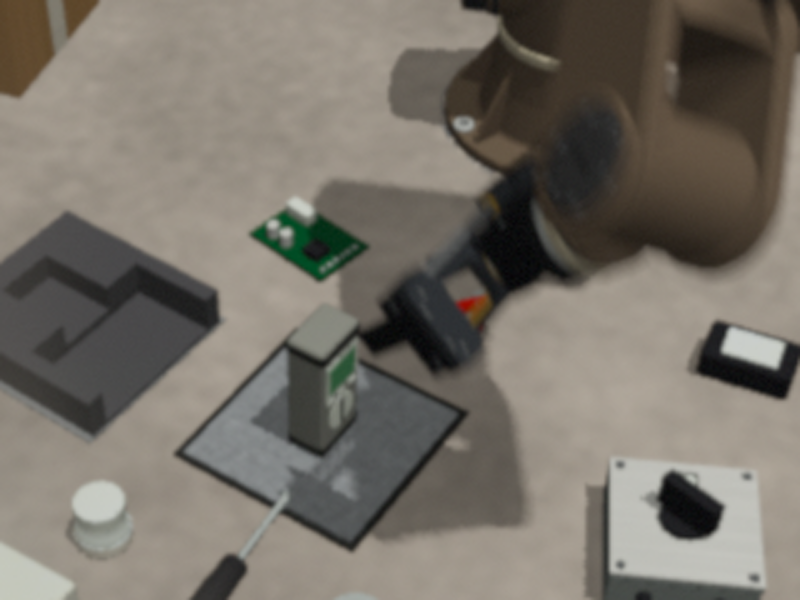

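View pics/w6.png

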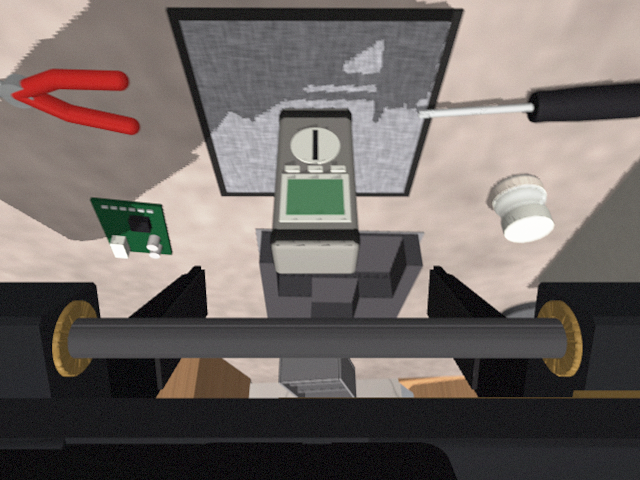

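```bash
python3 - <<'E'
from fk import *
p,r,s=cur(); im=wpose()
a=P(im,[(272,242),(358,242),(355,273),(276,273)],.133); print(a.round(4),a.mean(0))
d=a[1]-a[0]; print(D(np.arctan2(d[1],d[0])))
m=P(im,[(170,9),(462,10),(409,195),(222,195)],.003); print(m.round(4),m.mean(0))
yaw=rad(-7.6); M=np.array([.528,-.0235,.003])
r2=tool_R(yaw,rad(42)); g=M+[0,0,.110]; tx=r2.apply([1,0,0])
plan(p,r,g+.019*tx,r2,mm=16)
E
```

```text
[[ 0.5048 -0.0081  0.133 ]
 [ 0.5591 -0.0161  0.133 ]
 [ 0.5547 -0.0565  0.133 ]
 [ 0.4987 -0.0481  0.133 ]] [ 0.52932124 -0.03220329  0.133     ]
-8.448621144746845
[[ 0.4499  0.0802  0.003 ]
 [ 0.6393  0.0528  0.003 ]
 [ 0.6129 -0.1354  0.003 ]
 [ 0.4229 -0.1076  0.003 ]] [ 0.53126549 -0.02750973  0.003     ]
[[[13,0,-0],[0,0,-0]],[[14,0,-1],[0,0,-0]],[[13,0,0],[0,0,-0]],[[13,1,-0],[0,0,-0]],[[13,0,-0],[0,0,-0]]]
[[[14,0,-1],[0,0,-0]],[[13,0,-0],[0,0,-0]],[[13,0,-0],[-0.01,0,-0]],[[14,0,-1],[0,0,-0]],[[12.8,0.4,0],[0.004,0.003,-0.002]]]
```

Emit:
carry_out(
  increments=[
    [[13,0,0],[0,0,0]],
    [[14,0,0],[0,0,0]],
    [[13,0,0],[0,0,0]],
    [[13,1,0],[0,0,0]],
    [[13,0,0],[0,0,0]],
  ],
)

```text
clock: 15.15
tcp_pos: [0.534, 0.0075, 0.1459]
eef_rot: [-0.208, 0.675, -0.298, 0.643]
ft_force: [0.0, -0.3, 0.2]
width: 0.0953
```

Emit:
carry_out(
  increments=[
    [[14,0,0],[0,0,0]],
    [[13,0,0],[0,0,0]],
    [[13,0,0],[0,0,0]],
    [[14,0,-1],[0,0,0]],
    [[13,0,-0.5],[0,0,0]],
  ],
)

```text
clock: 15.65
tcp_pos: [0.5267, -0.0366, 0.0963]
eef_rot: [-0.209, 0.674, -0.298, 0.643]
ft_force: [1.0, 0.0, 1.2]
width: 0.0951
```

```bash
python3 - <<'E'
from fk import *
p,r,s=cur(); print(p.round(4),s["qpos"].round(2),s["ft_force"].round(1))
yaw=rad(-7.6); M=np.array([.5285,-.0235,.003])
r2=tool_R(yaw,rad(42)); g=M+[0,0,.110]; tx=r2.apply([1,0,0])
plan(p,r,g+.019*tx,r2,n=5)
im=wpose(); cv2.imwrite("pics/w7.png",im["frame"])
E
```

```text
[ 0.5267 -0.0366  0.0963] [ 0.14  0.67  1.86 -0.84  1.04  0.87] [1.  0.  1.2]
[[[0,0,0],[0,0,0]],[[-1,-1,0],[0,0,0]],[[0,0,0],[0,0,0]],[[-1,0,0],[0,0,0]],[[-0.3,-0.3,0.1],[-0.003,0.002,0]]]
```

View pics/w7.png

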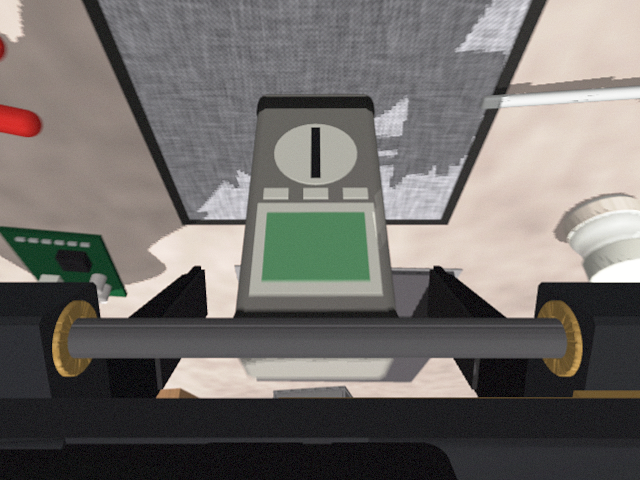

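Emit:
carry_out(
  increments=[
    [[0,0,0],[0,0,0]],
    [[0,0,0],[0,0,0]],
    [[0,0,0],[0,0,0]],
    [[0,0,0],[0,0,0]],
    [[0,0,0],[0,0,0]],
  ],
  gripper=0,
)

```text
clock: 16.2
tcp_pos: [0.5271, -0.0356, 0.0974]
eef_rot: [-0.209, 0.674, -0.297, 0.643]
ft_force: [0.7, -0.4, 0.9]
width: 0.0604
```

Emit:
carry_out(
  increments=[
    [[0,0,0],[0,0,0]],
    [[0,0,0],[0,0,0]],
    [[0,0,0],[0,0,0]],
    [[0,0,0],[0,0,0]],
    [[0,0,0],[0,0,0]],
  ],
)

```text
clock: 16.7
tcp_pos: [0.527, -0.0358, 0.0973]
eef_rot: [-0.209, 0.674, -0.298, 0.643]
ft_force: [-0.9, 1.6, 3.3]
width: 0.0561
```

```bash
python3 - <<'E'
from fk import *
p,r,s=cur(); print(p.round(4),s["qpos"].round(2),s["ft_force"].round(1),s["width"])
im=wpose(); cv2.imwrite("pics/w8.png",im["frame"])
# meter pose at grasp 2: standing vertical, x from jaws axis
tz=r.apply([0,0,1]); yaw=np.arctan2(tz[1],tz[0]); print("yaw",D(yaw), D(np.arcsin(tz[2])))
gp=p+r.apply([-.019,0,0]); X=np.array([np.cos(yaw),np.sin(yaw),0]); Y=np.array([-np.sin(yaw),np.cos(yaw),0])
M=np.array([.5285,-.0238]); 
lat=(gp[:2]@X[:2])*X[:2]+(M@Y[:2])*Y[:2]   # centred between jaws across, old estimate along y'
C=np.r_[lat,.068]; RM=mpose(yaw,np.pi/2); print("C",C,"grasp in meter",RM.inv().apply(gp-C).round(4))
json.dump(dict(pt=RM.inv().apply(p-C).tolist(),rt=(RM.inv()*r).as_quat().tolist()),open("grasp1.json","w"))
C,RM,pt,rt=meter()
T=np.array([.529,-.025,.022]); 
poses=[]
U=C+[0,0,.06]
for k in range(1,6): poses.append((C+[0,0,.06*k/5]+RM.apply(pt),RM*rt))
for k in range(1,16):
    a=k/15; rm=mpose(yaw,np.pi/2*(1+a)); c=U+(np.r_[T[:2],.075]-U)*a; poses.append((c+rm.apply(pt),rm*rt))
for k in range(1,11): poses.append((np.r_[T[:2],.075-(.075-.025)*k/10]+rm.apply(pt),rm*rt))
rows_for(p,r,poses)
q=s["qpos"]
for pp,rr in poses:
    qn,e=ik(pp,rr,q); assert e<.003; mx=np.abs(qn-q).max(); q=qn
    low=min((rr.apply([-.078,-.0375,0])+pp)[2],(rr.apply([-.078,.0375,0])+pp)[2])
    print(qn.round(2),mx.round(2),"bodylow",low.round(3),"tip",pp[2].round(3)) if mx>.15 or low<.06 else 0
E
```

```text
[ 0.527  -0.0358  0.0973] [ 0.14  0.66  1.86 -0.84  1.05  0.87] [-0.9  1.6  3.3] 0.05606531045911892
yaw -7.655375137711841 0.20592759880208486
C [ 0.52856975 -0.02380938  0.068     ] grasp in meter [-0.      0.0434 -0.0006]
[[[-8.9,-8.1,0.0],[-0.0,-0.0,-0.0]],[[-8.9,-8.0,0.1],[-0.0,-0.0,-0.0]],[[-8.9,-8.0,0.0],[-0.0,-0.0,-0.0]],[[-9.0,-8.1,0.1],[-0.0,-0.0,-0.0]],[[-8.9,-8.0,-0.0],[-0.0,-0.0,-0.0]]]
[[[5.8,1.0,0.0],[0.0,0.0,0.105]],[[5.9,0.8,0.0],[0.001,0.0,0.104]],[[6.2,0.4,0.1],[-0.0,0.001,0.105]],[[6.3,0.1,-0.0],[0.0,0.0,0.105]],[[6.5,-0.2,0.0],[0.0,0.0,0.105]]]
[[[6.5,-0.6,0.0],[0.001,0.0,0.104]],[[6.6,-1.0,0.1],[0.0,0.001,0.105]],[[6.6,-1.3,-0.0],[0.0,-0.0,0.105]],[[6.6,-1.8,0.0],[0.001,0.0,0.104]],[[6.5,-2.0,0.0],[-0.0,0.0,0.105]]]
[[[6.4,-2.5,0.1],[0.0,0.001,0.105]],[[6.3,-2.7,-0.0],[0.001,-0.0,0.105]],[[6.1,-3.1,0.0],[-0.0,0.0,0.104]],[[5.8,-3.4,0.1],[0.0,0.001,0.105]],[[5.7,-3.7,-0.0],[0.0,-0.0,0.105]]]
[[[3.3,-3.7,-0.0],[0.0,-0.0,-0.0]],[[3.4,-3.8,-0.0],[0.0,-0.0,-0.0]],[[3.3,-3.7,-0.0],[0.0,-0.0,-0.0]],[[3.4,-3.7,-0.0],[0.0,-0.0,-0.0]],[[3.3,-3.7,-0.0],[0.0,-0.0,-0.0]]]
[[[3.4,-3.7,-0.0],[0.0,-0.0,-0.0]],[[3.3,-3.7,-0.0],[0.0,-0.0,-0.0]],[[3.4,-3.7,-0.0],[0.0,-0.0,-0.0]],[[3.3,-3.8,-0.0],[0.0,-0.0,-0.0]],[[3.3,-3.7,-0.0],[0.0,-0.0,-0.0]]]
end [ 0.5252 -0.0541  0.0129] max 9.0 0.105
[-0.17  0.48  1.89 -0.15  0.77  0.08] 0.16 bodylow 0.197 tip 0.123
[-0.23  0.48  1.9  -0.    0.75 -0.09] 0.17 bodylow 0.195 tip 0.117
[-0.28  0.49  1.91  0.15  0.76 -0.26] 0.17 bodylow 0.184 tip 0.11
[-0.34  0.51  1.91  0.3   0.78 -0.42] 0.16 bodylow 0.172 tip 0.104
[-0.59  0.8   1.91  0.86  1.08 -1.13] 0.01 bodylow 0.057 tip 0.033
[-0.59  0.81  1.91  0.86  1.08 -1.14] 0.01 bodylow 0.052 tip 0.028
[-0.59  0.82  1.91  0.87  1.07 -1.14] 0.01 bodylow 0.047 tip 0.023
[-0.59  0.83  1.91  0.87  1.06 -1.15] 0.01 bodylow 0.042 tip 0.018
[-0.59  0.83  1.91  0.87  1.06 -1.16] 0.01 bodylow 0.037 tip 0.013
```

View pics/w8.png

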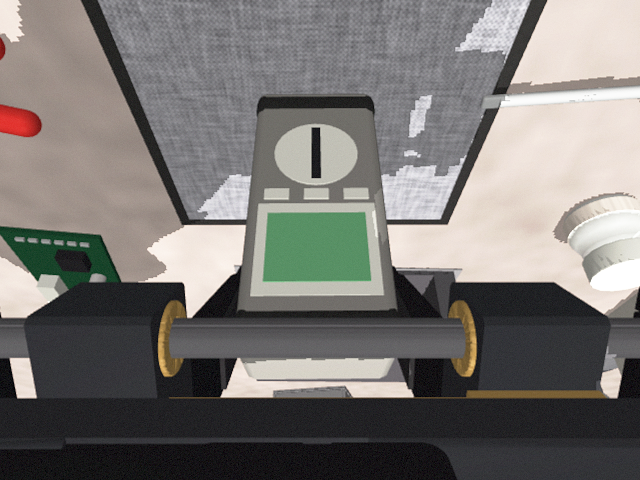

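```bash
python3 - <<'E'
from fk import *
p,r,s=cur(); yaw=rad(-7.65); Y=np.array([-np.sin(yaw),np.cos(yaw),0])
print(r.inv().apply(Y*.0065)*1000)
E
```

```text
[-4.35160233e+00  4.82841144e+00 -3.75644829e-04]
```

Emit:
carry_out(
  increments=[
    [[0,0,0],[0,0,0]],
    [[0,0,0],[0,0,0]],
    [[0,0,0],[0,0,0]],
    [[0,0,0],[0,0,0]],
    [[0,0,0],[0,0,0]],
  ],
  gripper=80,
)

```text
clock: 17.25
tcp_pos: [0.5269, -0.0359, 0.0971]
eef_rot: [-0.209, 0.674, -0.298, 0.643]
ft_force: [-0.4, 1.1, -0.3]
width: 0.0758
```

Emit:
carry_out(
  increments=[
    [[-2.4,2.4,0],[0,0,0]],
    [[-2,2.4,0],[0,0,0]],
    [[0,0,0],[0,0,0]],
    [[0,0,0],[0,0,0]],
    [[0,0,0],[0,0,0]],
  ],
)

```text
clock: 17.75
tcp_pos: [0.5278, -0.0294, 0.0972]
eef_rot: [-0.209, 0.674, -0.298, 0.643]
ft_force: [-0.2, 0.1, 0.2]
width: 0.0758
```

Emit:
carry_out(
  increments=[
    [[0,0,0],[0,0,0]],
    [[0,0,0],[0,0,0]],
    [[0,0,0],[0,0,0]],
    [[0,0,0],[0,0,0]],
    [[0,0,0],[0,0,0]],
  ],
  gripper=0,
)

```text
clock: 18.25
tcp_pos: [0.5278, -0.0294, 0.0972]
eef_rot: [-0.209, 0.674, -0.298, 0.643]
ft_force: [-0.7, 0.2, -1.2]
width: 0.056
```

```bash
python3 - <<'E'
from fk import *
p,r,s=cur(); print(p.round(4),s["qpos"].round(2),s["ft_force"].round(1),s["width"])
tz=r.apply([0,0,1]); yaw=np.arctan2(tz[1],tz[0]); print("yaw",D(yaw), D(np.arcsin(tz[2])))
gp=p+r.apply([-.019,0,0]); X=np.array([np.cos(yaw),np.sin(yaw),0]); Y=np.array([-np.sin(yaw),np.cos(yaw),0])
M=np.array([.5285,-.0238]); 
lat=(gp[:2]@X[:2])*X[:2]+(M@Y[:2])*Y[:2]
C=np.r_[lat,.068]; RM=mpose(yaw,np.pi/2); print("C",C,"grasp in meter",RM.inv().apply(gp-C).round(4))
json.dump(dict(pt=RM.inv().apply(p-C).tolist(),rt=(RM.inv()*r).as_quat().tolist()),open("grasp1.json","w"))
C,RM,pt,rt=meter()
T=np.array([.529,-.025,.022]); poses=[]; U=C+[0,0,.06]
for k in range(1,6): poses.append((C+[0,0,.06*k/5]+RM.apply(pt),RM*rt))
for k in range(1,21):
    a=k/20; rm=mpose(yaw,np.pi/2*(1+a)); c=U+(np.r_[T[:2],.075]-U)*a; poses.append((c+rm.apply(pt),rm*rt))
rows_for(p,r,poses)
E
```

```text
[ 0.5278 -0.0294  0.0972] [ 0.15  0.67  1.85 -0.83  1.05  0.87] [-0.7  0.2 -1.2] 0.05604423385236828
yaw -7.65650806748343 0.19061238442505868
C [ 0.52849871 -0.02379983  0.068     ] grasp in meter [ 0.      0.0433 -0.0071]
[[[-8.9,-8.0,0.0],[0.0,0.0,0.0]],[[-8.9,-8.1,0.1],[0.0,0.0,0.0]],[[-8.9,-8.0,0.0],[0.0,0.0,0.0]],[[-9.0,-8.0,0.1],[0.0,0.0,0.0]],[[-8.9,-8.1,-0.0],[0.0,0.0,0.0]]]
[[[4.0,0.4,0.0],[0.0,0.0,0.079]],[[4.0,0.3,0.0],[0.0,0.0,0.078]],[[4.2,0.0,0.1],[0.001,0.0,0.079]],[[4.3,-0.1,-0.0],[-0.0,0.001,0.078]],[[4.3,-0.3,0.0],[0.0,-0.0,0.079]]]
[[[4.5,-0.5,0.0],[0.0,0.0,0.078]],[[4.5,-0.7,0.1],[0.0,0.0,0.079]],[[4.5,-0.9,-0.0],[0.001,0.0,0.078]],[[4.6,-1.1,0.0],[-0.0,0.001,0.079]],[[4.5,-1.3,0.0],[-0.0,-0.0,0.078]]]
[[[4.6,-1.5,0.1],[0.0,-0.0,0.079]],[[4.5,-1.7,-0.0],[0.0,0.0,0.078]],[[4.5,-2.0,0.0],[0.001,0.0,0.079]],[[4.5,-2.1,0.0],[-0.0,0.0,0.079]],[[4.3,-2.4,0.1],[-0.0,0.001,0.078]]]
[[[4.3,-2.5,-0.0],[0.0,-0.0,0.079]],[[4.2,-2.7,0.0],[0.0,-0.0,0.078]],[[4.1,-2.9,0.0],[0.001,0.0,0.079]],[[3.9,-3.0,0.1],[-0.0,0.0,0.078]],[[3.8,-3.2,0.0],[-0.0,0.001,0.079]]]
end [ 0.5251 -0.054   0.0694] max 9.0 0.079
```

Emit:
carry_out(
  increments=[
    [[-9,-8,0],[0,0,0]],
    [[-9,-8,0],[0,0,0]],
    [[-9,-8,0],[0,0,0]],
    [[-9,-8,0],[0,0,0]],
    [[-9,-8,0],[0,0,0]],
  ],
)

```text
clock: 18.75
tcp_pos: [0.5277, -0.029, 0.1588]
eef_rot: [-0.208, 0.674, -0.298, 0.643]
ft_force: [-0.0, -0.2, -2.8]
width: 0.0558
```

Emit:
carry_out(
  increments=[
    [[4,0.4,0],[0,0,0.079]],
    [[4,0.3,0],[0,0,0.078]],
    [[4.2,0,0],[0.001,0,0.079]],
    [[4.3,0,0],[0,0.001,0.078]],
    [[4.3,-0.3,0],[0,0,0.079]],
  ],
)

```text
clock: 19.25
tcp_pos: [0.5264, -0.0399, 0.1406]
eef_rot: [-0.072, 0.702, -0.166, 0.689]
ft_force: [-0.5, 1.0, -3.5]
width: 0.0561
```

Emit:
carry_out(
  increments=[
    [[4.5,-0.5,0],[0,0,0.078]],
    [[4.5,-0.7,0],[0,0,0.079]],
    [[4.5,-0.9,0],[0.001,0,0.078]],
    [[4.6,-1.1,0],[0,0.001,0.079]],
    [[4.5,-1.3,0],[0,0,0.078]],
  ],
)

```text
clock: 19.75
tcp_pos: [0.5253, -0.0484, 0.1192]
eef_rot: [0.067, 0.703, -0.028, 0.708]
ft_force: [0.3, 0.3, -2.7]
width: 0.0558
```

Emit:
carry_out(
  increments=[
    [[4.6,-1.5,0],[0,0,0.079]],
    [[4.5,-1.7,0],[0,0,0.078]],
    [[4.5,-2,0],[0.001,0,0.079]],
    [[4.5,-2.1,0],[0,0,0.079]],
    [[4.3,-2.4,0],[0,0.001,0.078]],
  ],
)

```text
clock: 20.25
tcp_pos: [0.5249, -0.0533, 0.0952]
eef_rot: [0.203, 0.676, 0.11, 0.7]
ft_force: [0.5, -0.0, -3.1]
width: 0.0562
```

Emit:
carry_out(
  increments=[
    [[4.3,-2.5,0],[0,0,0.079]],
    [[4.2,-2.7,0],[0,0,0.078]],
    [[4.1,-2.9,0],[0.001,0,0.079]],
    [[3.9,-3,0],[0,0,0.078]],
    [[3.8,-3.2,0],[0,0.001,0.079]],
  ],
)

```text
clock: 20.75
tcp_pos: [0.525, -0.0539, 0.0702]
eef_rot: [0.331, 0.624, 0.244, 0.665]
ft_force: [0.0, 1.0, -3.6]
width: 0.0558
```

```bash
python3 - <<'E'
from h import *
p,r,s=cur(); print(p.round(4),s["ft_force"].round(1),s["moment"].round(2),s["width"],s["qpos"].round(3))
C,RM,pt,rt=meter(); print(C); print(RM.as_matrix().round(3))
im=viewer.get_image("scene"); cv2.imwrite("pics/s6.png",cv2.resize(im["frame"][60:300,200:520],None,fx=2.5,fy=2.5,interpolation=cv2.INTER_CUBIC))
im=wpose(); cv2.imwrite("pics/w9.png",im["frame"])
T=np.array([.529,-.025]); rm=mpose(rad(-7.65),np.pi); poses=[]
for k in range(1,11): poses.append((np.r_[T,C[2]+(.0245-C[2])*k/10]+rm.apply(pt),rm*rt))
rows_for(p,r,poses)
print(r.inv().apply([0,0,-1]))
E
```

```text
[ 0.525  -0.0539  0.0702] [ 0.   1.  -3.6] [-0.98  0.05  0.03] 0.05582690021043587 [-0.591  0.735  1.902  0.833  1.13  -1.072]
[ 0.52875838 -0.02491298  0.07590256]
[[ 0.991 -0.132  0.003]
 [-0.132 -0.991  0.002]
 [ 0.003 -0.003 -1.   ]]
[[[3.3,-3.8,0.2],[0.003,0.001,-0.003]],[[3.5,-3.8,-0.0],[-0.0,-0.0,0.0]],[[3.4,-3.9,-0.0],[-0.0,-0.0,0.0]],[[3.5,-3.8,0.0],[-0.0,-0.0,0.0]],[[3.4,-3.8,0.0],[-0.0,-0.0,0.0]]]
[[[3.4,-3.8,0.0],[-0.0,-0.0,0.0]],[[3.5,-3.8,0.0],[-0.0,-0.0,0.0]],[[3.4,-3.8,0.0],[-0.0,-0.0,0.0]],[[3.5,-3.9,0.0],[-0.0,-0.0,0.0]],[[3.4,-3.8,0.0],[-0.0,-0.0,0.0]]]
end [ 0.5251 -0.054   0.0188] max 3.9 0.003
[ 0.667435   -0.74466373 -0.00253854]
```

View pics/s6.png

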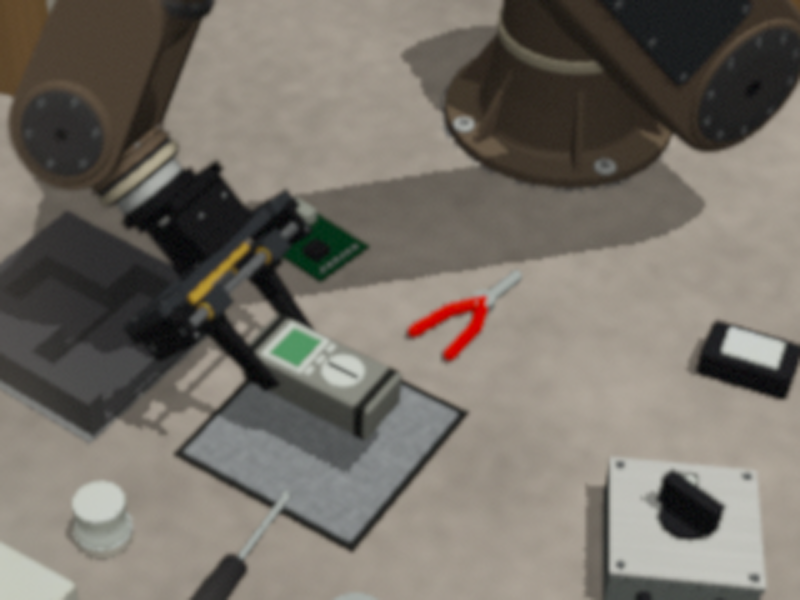

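View pics/w9.png

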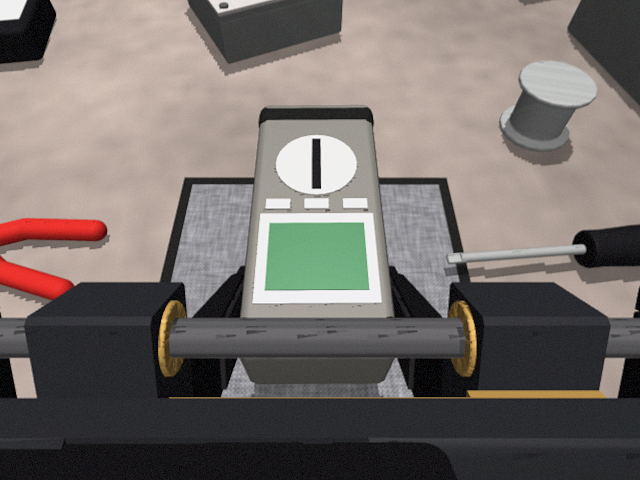

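Emit:
carry_out(
  increments=[
    [[3.3,-3.8,0.2],[0.003,0.001,-0.003]],
    [[3.4,-3.8,0],[0,0,0]],
    [[3.4,-3.8,0],[0,0,0]],
    [[3.4,-3.8,0],[0,0,0]],
    [[3.4,-3.8,0],[0,0,0]],
  ],
)

```text
clock: 21.35
tcp_pos: [0.5247, -0.0534, 0.0438]
eef_rot: [0.331, 0.626, 0.241, 0.664]
ft_force: [-0.4, 0.1, -3.1]
width: 0.0562
```

Emit:
carry_out(
  increments=[
    [[3.4,-3.8,0],[0,0,0]],
    [[3.4,-3.8,0],[0,0,0]],
    [[3.4,-3.8,0],[0,0,0]],
    [[3.4,-3.8,0],[0,0,0]],
    [[3,-3.4,0],[0,0,0]],
  ],
)

```text
clock: 21.85
tcp_pos: [0.5245, -0.0538, 0.0187]
eef_rot: [0.331, 0.626, 0.241, 0.664]
ft_force: [0.4, 0.8, -2.9]
width: 0.0558
```

```bash
python3 - <<'E'
from h import *
p,r,s=cur(); print(p.round(4),s["ft_force"].round(1),s["moment"].round(2))
C,RM,pt,rt=meter(); print(C); print(RM.as_matrix().round(4))
E
```

```text
[ 0.5245 -0.0538  0.0187] [ 0.4  0.8 -2.9] [-0.88  0.04  0.03]
[ 0.52841325 -0.02487098  0.02425449]
[[ 0.9909 -0.1342 -0.0037]
 [-0.1343 -0.9909 -0.0023]
 [-0.0034  0.0028 -1.    ]]
```

Emit:
carry_out(
  increments=[
    [[0.5,-0.6,0],[0,0,0]],
    [[0,0,0],[0,0,0]],
    [[0.5,-0.6,0],[0,0,0]],
    [[0,0,0],[0,0,0]],
    [[0,0,0],[0,0,0]],
  ],
)

```text
clock: 22.35
tcp_pos: [0.5246, -0.0539, 0.0177]
eef_rot: [0.331, 0.626, 0.241, 0.664]
ft_force: [0.2, -0.2, -4.1]
width: 0.0559
```

Emit:
carry_out(
  increments=[
    [[0.4,-0.5,0],[0,0,0]],
    [[0,0,0],[0,0,0]],
    [[0,0,0],[0,0,0]],
    [[0,0,0],[0,0,0]],
    [[0,0,0],[0,0,0]],
  ],
)

```text
clock: 22.85
tcp_pos: [0.5245, -0.0539, 0.017]
eef_rot: [0.331, 0.626, 0.241, 0.664]
ft_force: [0.4, -0.3, -3.3]
width: 0.0558
```

Emit:
carry_out(
  increments=[
    [[0.4,-0.5,0],[0,0,0]],
    [[0,0,0],[0,0,0]],
    [[0,0,0],[0,0,0]],
    [[0,0,0],[0,0,0]],
    [[0,0,0],[0,0,0]],
  ],
)

```text
clock: 23.35
tcp_pos: [0.5245, -0.0539, 0.0164]
eef_rot: [0.331, 0.626, 0.241, 0.664]
ft_force: [-0.5, -0.7, -0.9]
width: 0.0557
```

Emit:
carry_out(
  increments=[
    [[0.4,-0.4,0],[0,0,0]],
    [[0,0,0],[0,0,0]],
    [[0,0,0],[0,0,0]],
    [[0,0,0],[0,0,0]],
    [[0,0,0],[0,0,0]],
  ],
)

```text
clock: 23.85
tcp_pos: [0.5245, -0.0539, 0.0162]
eef_rot: [0.331, 0.626, 0.241, 0.664]
ft_force: [-1.8, -1.7, 5.0]
width: 0.0558
```

```bash
python3 - <<'E'
from h import *
p,r,s=cur(); print(p.round(4),s["ft_force"].round(1),s["moment"].round(2))
C,RM,pt,rt=meter(); print(C); print(RM.as_matrix().round(4))
im=viewer.get_image("scene"); cv2.imwrite("pics/s7.png",cv2.resize(im["frame"][140:260,270:430],None,fx=5,fy=5,interpolation=cv2.INTER_CUBIC))
E
```

```text
[ 0.5245 -0.0539  0.0162] [-1.8 -1.7  5. ] [0.13 0.02 0.21]
[ 0.52842197 -0.02494531  0.02183066]
[[ 0.991  -0.1341 -0.0032]
 [-0.1341 -0.991  -0.0017]
 [-0.0029  0.0021 -1.    ]]
```

View pics/s7.png

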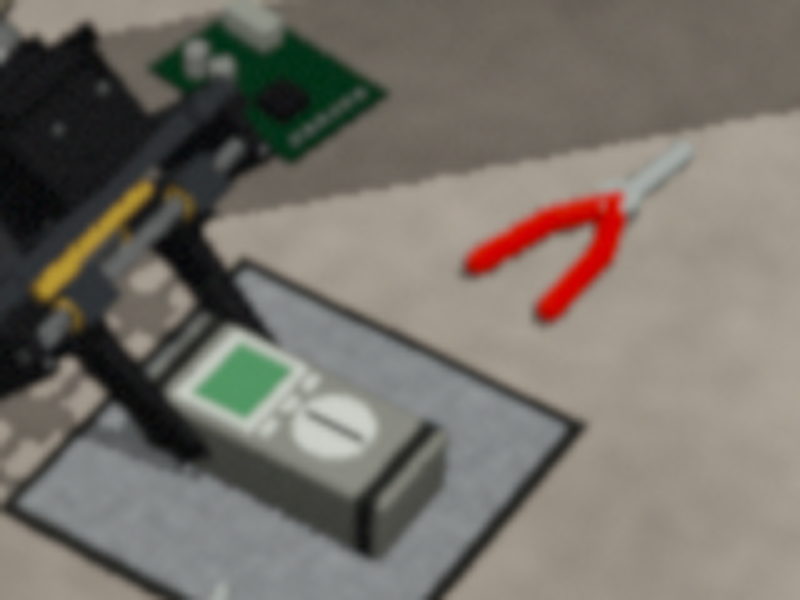

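Emit:
carry_out(
  increments=[
    [[0,0,0],[0,0,0]],
    [[0,0,0],[0,0,0]],
    [[0,0,0],[0,0,0]],
    [[0,0,0],[0,0,0]],
    [[0,0,0],[0,0,0]],
  ],
  gripper=90,
)

```text
clock: 24.4
tcp_pos: [0.5245, -0.0539, 0.0157]
eef_rot: [0.331, 0.626, 0.241, 0.664]
ft_force: [-0.3, 0.4, -0.2]
width: 0.0847
```

Emit:
carry_out(
  increments=[
    [[-4,0,0],[0,0,0]],
    [[-12,0,0],[0,0,0]],
    [[-24,0,0],[0,0,0]],
    [[-36,0,0],[0,0,0]],
    [[-40,0,0],[0,0,0]],
  ],
)

```text
clock: 24.9
tcp_pos: [0.5123, -0.1402, 0.0948]
eef_rot: [0.331, 0.627, 0.241, 0.663]
ft_force: [-0.4, 0.1, 0.0]
width: 0.0856
```

```bash
python3 - <<'E'
from h import *
p,r,s=cur(); print(p.round(4),s["ft_force"].round(1),s["qpos"].round(2))
im=wpose(); cv2.imwrite("pics/w10.png",im["frame"])
for n in ("wrist","top","scene"):
  for q in ["meter_centre","mat"]:
    print(n,q,[(np.round(x["location"],4),round(x["score"],2)) for x in models.pinpoint(n,q)][:2])
im=viewer.get_image("top"); cv2.imwrite("pics/t2.png",cv2.resize(im["frame"][205:325,270:390],None,fx=5,fy=5,interpolation=cv2.INTER_CUBIC))
E
```

```text
[ 0.5123 -0.1402  0.0948] [-0.4  0.1  0. ] [-0.72  0.72  1.81  0.71  1.25 -1.04]
wrist meter_centre [(array([ 0.5238, -0.0252,  0.0232]), 0.82)]
wrist mat []
top meter_centre [(array([ 0.5158, -0.2847,  0.0322]), 0.84)]
top mat [(array([ 5.248e-01, -2.700e-02, -4.000e-04]), 0.93)]
scene meter_centre [(array([ 0.5288, -0.0242,  0.0246]), 0.63)]
scene mat [(array([ 0.5256, -0.0227,  0.0023]), 0.8), (array([ 7.129e-01, -1.341e-01, -7.000e-04]), 0.66)]
```

View pics/w10.png

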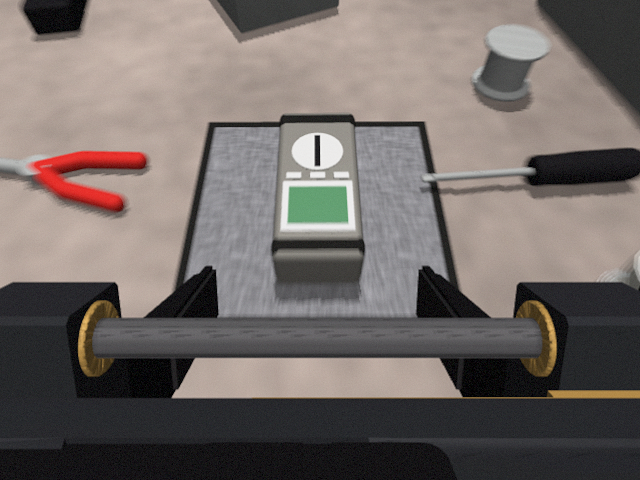

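View pics/t2.png

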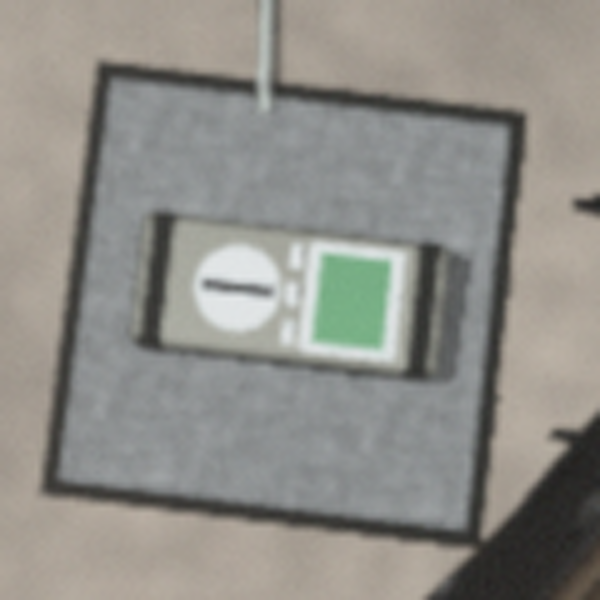

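```bash
python3 - <<'E'
from fk import *
p,r,s=cur(); q=s["qpos"]
t=np.array([.5,.299,.24]); r1=tool_R(rad(-16),0)
for ph in (-196,-106,-60,-16,30,74,164):
    qq,e=ik(t,tool_R(rad(ph),0),np.array([.4,.5,1.6,0,1.,0])); print(ph,qq.round(2),round(e,3))
poses=[(p+[0,0,.04*k],r) for k in (0.4,1,1.8,2.6,3.6)]; b=poses[-1][0]; rv=(r.inv()*r1).as_rotvec()
for k in range(1,16):
    poses.append((b+(t-b)*k/15,r*R.from_rotvec(rv*k/15)))
rows_for(p,r,poses)
for pp,rr in poses:
    qn,e=ik(pp,rr,q); print(np.abs(qn-q).round(2),round(e,4)); q=qn
E
```

```text
-196 [ 0.43  0.41  1.63  0.    1.1  -2.44] 0.0
-106 [ 0.43  0.41  1.63 -0.    1.1   2.28] 0.0
-60 [ 0.43  0.41  1.63 -0.    1.1   1.47] 0.0
-16 [ 0.43  0.41  1.63 -0.    1.1   0.71] 0.0
30 [ 0.43  0.41  1.63 -0.    1.1  -0.1 ] 0.0
74 [ 0.43  0.41  1.63  0.    1.1  -0.87] 0.0
164 [ 0.43  0.41  1.63  0.    1.1  -2.44] 0.0
[[[-10.7,11.9,-0.1],[0.0,0.0,0.0]],[[-16.1,17.8,-0.1],[0.0,0.0,0.0]],[[-21.5,23.7,-0.1],[0.0,0.0,0.0]],[[-21.5,23.7,-0.2],[0.0,0.0,0.0]],[[-26.8,29.7,-0.2],[0.0,0.0,0.0]]]
[[[21.2,19.4,-4.8],[0.009,-0.004,-0.056]],[[20.1,20.5,-5.1],[0.009,-0.005,-0.055]],[[18.9,21.6,-5.3],[0.008,-0.004,-0.056]],[[17.6,22.5,-5.7],[0.009,-0.004,-0.055]],[[16.3,23.4,-5.9],[0.009,-0.004,-0.056]]]
[[[15.0,24.3,-6.1],[0.009,-0.005,-0.055]],[[13.6,24.9,-6.5],[0.008,-0.004,-0.056]],[[12.1,25.7,-6.7],[0.009,-0.004,-0.056]],[[10.7,26.2,-7.0],[0.009,-0.004,-0.055]],[[9.2,26.7,-7.3],[0.009,-0.005,-0.056]]]
[[[7.6,27.1,-7.5],[0.009,-0.004,-0.055]],[[6.2,27.4,-7.9],[0.008,-0.004,-0.056]],[[4.5,27.7,-8.0],[0.009,-0.004,-0.056]],[[3.0,27.7,-8.4],[0.009,-0.005,-0.055]],[[1.3,27.9,-8.6],[0.009,-0.004,-0.056]]]
end [0.5    0.2991 0.24  ] max 29.7 0.056
[0.   0.03 0.01 0.01 0.02 0.02] 0.0
[0.   0.04 0.01 0.01 0.04 0.03] 0.0
[0.   0.05 0.02 0.01 0.05 0.04] 0.0
[0.   0.04 0.02 0.01 0.05 0.04] 0.0
[0.   0.05 0.03 0.01 0.07 0.05] 0.0
[0.05 0.04 0.04 0.01 0.07 0.04] 0.0
[0.06 0.04 0.04 0.01 0.07 0.05] 0.0
[0.06 0.04 0.03 0.01 0.07 0.06] 0.0
[0.07 0.03 0.02 0.02 0.06 0.07] 0.0
[0.08 0.03 0.02 0.03 0.06 0.09] 0.0
[0.08 0.02 0.01 0.03 0.05 0.1 ] 0.0
[0.08 0.02 0.   0.04 0.05 0.11] 0.0
[0.09 0.01 0.01 0.05 0.04 0.12] 0.0
[0.09 0.   0.01 0.06 0.03 0.13] 0.0
[0.09 0.   0.02 0.07 0.01 0.14] 0.0
[0.09 0.01 0.03 0.07 0.   0.14] 0.0
[0.08 0.02 0.04 0.07 0.01 0.14] 0.0
[0.08 0.02 0.04 0.07 0.03 0.13] 0.0
[0.08 0.03 0.05 0.06 0.04 0.12] 0.0
[0.07 0.03 0.06 0.05 0.05 0.11] 0.0
```

Emit:
carry_out(
  increments=[
    [[-10.7,11.9,0],[0,0,0]],
    [[-16,17.8,0],[0,0,0]],
    [[-21.5,23.7,0],[0,0,0]],
    [[-21.5,23.7,0],[0,0,0]],
    [[-27,30,0],[0,0,0]],
  ],
)

```text
clock: 25.8
tcp_pos: [0.513, -0.1381, 0.2394]
eef_rot: [0.331, 0.627, 0.241, 0.663]
ft_force: [-0.1, -0.1, 0.3]
width: 0.0856
```

Emit:
carry_out(
  increments=[
    [[21,19.4,-4.8],[0.009,-0.004,-0.056]],
    [[20,20.5,-5.1],[0.009,-0.005,-0.055]],
    [[19,21.6,-5.3],[0.008,-0.004,-0.056]],
    [[17.6,22.5,-5.7],[0.009,-0.004,-0.055]],
    [[16.3,23.4,-6],[0.009,-0.004,-0.056]],
  ],
)

```text
clock: 26.3
tcp_pos: [0.5087, 0.0082, 0.2398]
eef_rot: [0.257, 0.664, 0.129, 0.69]
ft_force: [-0.1, -0.3, -0.8]
width: 0.0856
```

Emit:
carry_out(
  increments=[
    [[15,24.3,-6.1],[0.009,-0.005,-0.055]],
    [[13.6,25,-6.5],[0.008,-0.004,-0.056]],
    [[12,25.7,-6.7],[0.009,-0.004,-0.056]],
    [[10.7,26.2,-7],[0.009,-0.004,-0.055]],
    [[9.2,26.7,-7.3],[0.009,-0.005,-0.056]],
  ],
)

```text
clock: 26.8
tcp_pos: [0.5045, 0.1541, 0.2409]
eef_rot: [0.179, 0.688, 0.015, 0.703]
ft_force: [0.4, 0.5, -0.4]
width: 0.0858
```

Emit:
carry_out(
  increments=[
    [[7.6,27,-7.5],[0.009,-0.004,-0.055]],
    [[6.2,27.4,-8],[0.008,-0.004,-0.056]],
    [[4.5,27.7,-8],[0.009,-0.004,-0.056]],
    [[3,27.7,-8.4],[0.009,-0.005,-0.055]],
    [[1.3,28,-8.6],[0.009,-0.004,-0.056]],
  ],
)

```text
clock: 27.3
tcp_pos: [0.5002, 0.2997, 0.2417]
eef_rot: [0.098, 0.699, -0.1, 0.701]
ft_force: [0.6, -0.3, -0.4]
width: 0.0858
```

```bash
python3 - <<'E'
from h import *
p,r,s=cur(); print(p.round(4),s["ft_force"].round(1),s["qpos"].round(2),s["clock"])
im=wpose(); cv2.imwrite("pics/w11.png",im["frame"])
print([(np.round(x["location"],4),round(x["score"],2)) for x in models.pinpoint("wrist","dial_grip")][:2])
im=viewer.get_image("scene"); cv2.imwrite("pics/s8.png",im["frame"])
E
```

```text
[0.5002 0.2997 0.2417] [ 0.6 -0.3 -0.4] [ 0.43  0.4   1.63 -0.    1.11  0.71] 27.3
[(array([0.5184, 0.293 , 0.0751]), 0.88)]
```

View pics/w11.png

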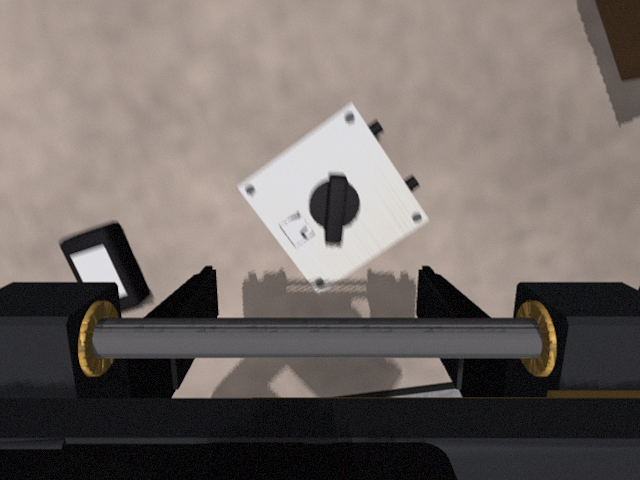

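```bash
python3 - <<'E'
from h import *
im=wpose(); f=im["frame"]
cv2.imwrite("pics/w12.png",cv2.resize(f[90:305,225:440],None,fx=2.7,fy=2.7,interpolation=cv2.INTER_CUBIC))
cv2.imwrite("pics/w13.png",cv2.resize(f[200:260,265:325],None,fx=9,fy=9,interpolation=cv2.INTER_CUBIC))
E
```

```text
(no output)
```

View pics/w12.png

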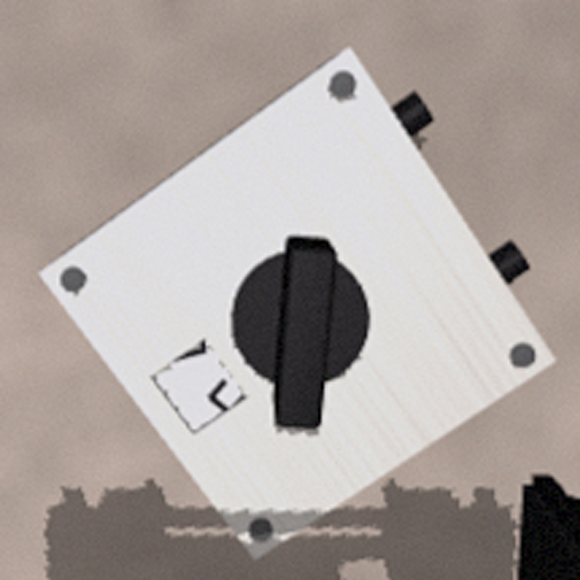

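View pics/w13.png

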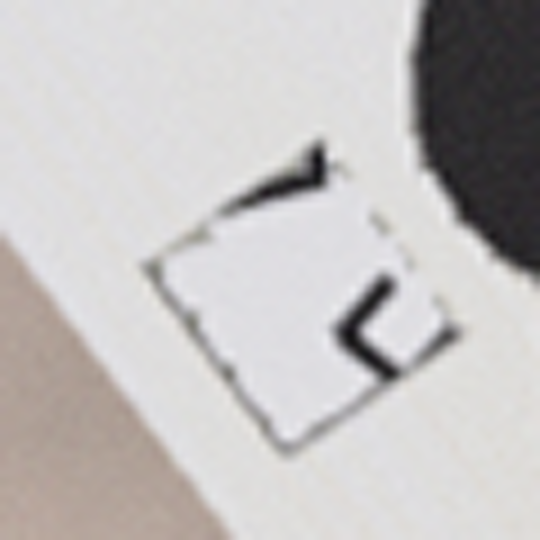

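```bash
python3 - <<'E'
from h import *
im=wpose()
c=lambda pts:np.array(pts)/2.7+[225,90]-.3
b=P(im,c([(349,47),(555,358),(255,558),(40,272)]),.048); e=np.roll(b,-1,0)-b
print("box",b.mean(0),np.linalg.norm(e,axis=1).round(4),D(np.arctan2(e[:,1],e[:,0])).round(1))
w=P(im,c([(311,243),(298,427)]),.086); d=w[0]-w[1]; print("bar",w.mean(0),np.linalg.norm(d),D(np.arctan2(d[1],d[0])))
l=P(im,c([(289,250),(277,425)]),.086);d=l[0]-l[1];print(D(np.arctan2(d[1],d[0])))
l=P(im,c([(333,255),(322,428)]),.086);d=l[0]-l[1];print(D(np.arctan2(d[1],d[0])))
k=cv2.fitEllipse if 0 else None
w=P(im,c([(151,376),(203,342),(246,398),(195,433)]),.048); print("win",w.mean(0))
E
```

```text
box [0.51774484 0.2956301  0.048     ] [0.1192 0.1199 0.1195 0.1192] [ -70.5 -160.5  109.1   19.3]
bar [0.51754853 0.29635214 0.086     ] 0.05443017160126265 70.6945736450598
70.5545978110348
71.37357163737818
win [0.47965852 0.28184344 0.048     ]
```

```bash
python3 - <<'E'
from fk import *
p,r,s=cur(); r1=tool_R(rad(-19.2),0)
A=np.array([.5177,.2965,.0])
poses=[]; rv=(r.inv()*r1).as_rotvec()
t1=A+[0,0,.2]
for k in range(1,6): poses.append((p+(t1-p)*k/5,r*R.from_rotvec(rv*k/5)))
for z in (.18,.16,.14,.12,.105,.092,.082,.073,.065,.060): poses.append((A+[0,0,z],r1))
rows_for(p,r,poses)
E
```

```text
[[[8.2,0.6,3.4],[0.011,0.0,0.0]],[[8.2,0.7,3.4],[0.011,0.001,0.0]],[[8.2,0.7,3.4],[0.011,-0.0,0.001]],[[8.1,0.8,3.4],[0.011,0.0,-0.0]],[[8.2,0.8,3.4],[0.011,0.0,-0.0]]]
[[[20.0,-0.0,0.0],[0.0,0.0,-0.0]],[[20.0,-0.1,-0.0],[0.0,0.0,-0.0]],[[20.0,0.0,-0.0],[0.0,0.0,-0.0]],[[20.0,0.0,-0.0],[0.0,0.0,-0.0]],[[15.0,0.0,-0.0],[0.0,0.0,-0.0]]]
[[[13.0,0.0,-0.0],[0.0,0.0,-0.0]],[[10.0,0.0,-0.0],[0.0,0.0,-0.0]],[[9.0,0.0,-0.0],[0.0,0.0,-0.0]],[[8.0,0.0,-0.1],[0.0,0.0,-0.0]],[[5.0,0.0,0.0],[0.0,0.0,-0.0]]]
end [0.5176 0.2965 0.06  ] max 20.0 0.011
```

Emit:
carry_out(
  increments=[
    [[8,0.6,3.4],[0.011,0,0]],
    [[8,0.7,3.4],[0.011,0,0]],
    [[8,0.7,3.4],[0.011,0,0]],
    [[8,0.8,3.4],[0.011,0,0]],
    [[8,0.8,3.4],[0.011,0,0]],
  ],
)

```text
clock: 28.05
tcp_pos: [0.5187, 0.2961, 0.1998]
eef_rot: [0.118, 0.697, -0.119, 0.698]
ft_force: [-0.8, -0.6, 0.2]
width: 0.0858
```

Emit:
carry_out(
  increments=[
    [[20,0,0],[0,0,0]],
    [[20,0,0],[0,0,0]],
    [[20,0,0],[0,0,0]],
    [[20,0,0],[0,0,0]],
    [[15,0,0],[0,0,0]],
  ],
)

```text
clock: 28.55
tcp_pos: [0.5183, 0.2961, 0.104]
eef_rot: [0.118, 0.697, -0.119, 0.697]
ft_force: [-0.4, -1.0, 0.5]
width: 0.0854
```

```bash
python3 - <<'E'
from h import *
p,r,s=cur(); print(p.round(4),r.as_matrix().round(3))
im=wpose(); cv2.imwrite("pics/w14.png",im["frame"])
plan(p,r,np.array([.5177,.2965,.06]),tool_R(rad(-19.2),0),n=5)
E
```

```text
[0.5183 0.2961 0.104 ] [[ 0.     0.33   0.944]
 [-0.002  0.944 -0.33 ]
 [-1.    -0.002  0.001]]
[[[9,0,-0],[0,0,0]],[[9,0,-0],[0,0,0]],[[8,0,-0],[0,0,0]],[[9,0,-1],[0,0,0]],[[9,0.2,0.3],[-0.001,0.001,0.002]]]
```

View pics/w14.png

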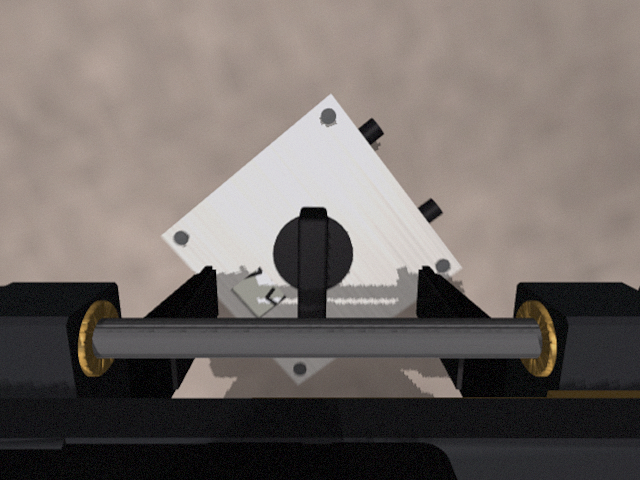

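Emit:
carry_out(
  increments=[
    [[9,0,-0.1],[0,0,0]],
    [[9,0,-0.1],[0,0,0]],
    [[9,0,-0.1],[0,0,0]],
    [[9,0,-0.1],[0,0,0]],
    [[8,0,0],[0,0,0]],
  ],
)

```text
clock: 29.1
tcp_pos: [0.5181, 0.2965, 0.0611]
eef_rot: [0.118, 0.697, -0.118, 0.698]
ft_force: [-0.5, -0.1, 0.4]
width: 0.0856
```

Emit:
carry_out(
  increments=[
    [[0,0,0],[0,0,0]],
    [[0,0,0],[0,0,0]],
    [[0,0,0],[0,0,0]],
    [[0,0,0],[0,0,0]],
    [[0,0,0],[0,0,0]],
  ],
  gripper=0,
)

```text
clock: 29.6
tcp_pos: [0.5182, 0.2965, 0.062]
eef_rot: [0.118, 0.696, -0.118, 0.698]
ft_force: [-0.1, 0.3, 0.2]
width: 0.0517
```

Emit:
carry_out(
  increments=[
    [[0,0,0],[0,0,0]],
    [[0,0,0],[0,0,0]],
    [[0,0,0],[0,0,0]],
    [[0,0,0],[0,0,0]],
    [[0,0,0],[0,0,0]],
  ],
)

```text
clock: 30.1
tcp_pos: [0.5162, 0.2969, 0.0617]
eef_rot: [0.118, 0.698, -0.119, 0.696]
ft_force: [-8.4, 2.8, 1.8]
width: 0.0137
```

```bash
python3 - <<'E'
from h import *
p,r,s=cur(); z=r.apply([0,0,1]); print(p.round(4),D(np.arctan2(z[1],z[0])),s["ft_force"],s["moment"],s["width"])
E
```

```text
[0.5162 0.2969 0.0617] -19.253030186289035 [-8.37770936  2.81125908  1.83176945] [0.41885962 1.31802609 0.04249327] 0.013711716374355445
```

Emit:
carry_out(
  increments=[
    [[0,0,-1],[0,0,0]],
    [[0,0,-1],[0,0,0]],
    [[0,0,0],[0,0,0]],
    [[0,0,0],[0,0,0]],
    [[0,0,0],[0,0,0]],
  ],
)

```text
clock: 30.6
tcp_pos: [0.5162, 0.297, 0.0617]
eef_rot: [0.118, 0.697, -0.119, 0.698]
ft_force: [-1.2, -1.8, 1.1]
width: 0.0141
```

Emit:
carry_out(
  increments=[
    [[0,0,0],[0.08,0,0]],
    [[0,0,0],[0.09,0,0]],
    [[0,0,0],[0.09,0,0]],
    [[0,0,0],[0.09,0,0]],
    [[0,0,0],[0.09,0,0]],
  ],
)

```text
clock: 31.1
tcp_pos: [0.5158, 0.2972, 0.0617]
eef_rot: [0.268, 0.654, -0.269, 0.655]
ft_force: [-3.4, 1.0, 1.9]
width: 0.0139
```

```bash
python3 - <<'E'
from h import *
p,r,s=cur(); z=r.apply([0,0,1]); print(p.round(4),D(np.arctan2(z[1],z[0])),s["ft_force"].round(1),s["moment"].round(2),s["width"], r.inv().apply(s["ft_force"]).round(1))
E
```

```text
[0.5158 0.2972 0.0617] -44.631699706845865 [-3.4  1.   1.9] [0.24 0.8  0.07] 0.013922382751424146 [-1.9 -1.7 -3.1]
```

Emit:
carry_out(
  increments=[
    [[0,0,0],[0.1,0,0]],
    [[0,0,0],[0.1,0,0]],
    [[0,0,0],[0.1,0,0]],
    [[0,0,0],[0.1,0,0]],
    [[0,0,0],[0.056,0,0]],
  ],
)

```text
clock: 31.6
tcp_pos: [0.5156, 0.2976, 0.0617]
eef_rot: [0.409, 0.576, -0.41, 0.577]
ft_force: [-4.5, 3.7, 2.1]
width: 0.014
```

Emit:
carry_out(
  increments=[
    [[0,0,0],[0,0,0]],
    [[0,0,0],[0,0,0]],
    [[0,0,0],[0,0,0]],
    [[0,0,0],[0,0,0]],
    [[0,0,0],[0,0,0]],
  ],
)

```text
clock: 32.1
tcp_pos: [0.5156, 0.2976, 0.0617]
eef_rot: [0.408, 0.577, -0.409, 0.578]
ft_force: [-5.3, 2.6, 2.3]
width: 0.014
```

```bash
python3 - <<'E'
from h import *
p,r,s=cur(); z=r.apply([0,0,1]); print(p.round(4),D(np.arctan2(z[1],z[0])),s["ft_force"].round(1),s["moment"].round(2),s["width"], r.inv().apply(s["ft_force"]).round(1))
im=wpose(); cv2.imwrite("pics/w15.png",im["frame"])
E
```

```text
[0.5156 0.2976 0.0617] -70.56388331356524 [-5.3  2.6  2.3] [ 0.67  1.01 -0.05] 0.014045474799616608 [-2.3 -4.2 -4.2]
```

View pics/w15.png

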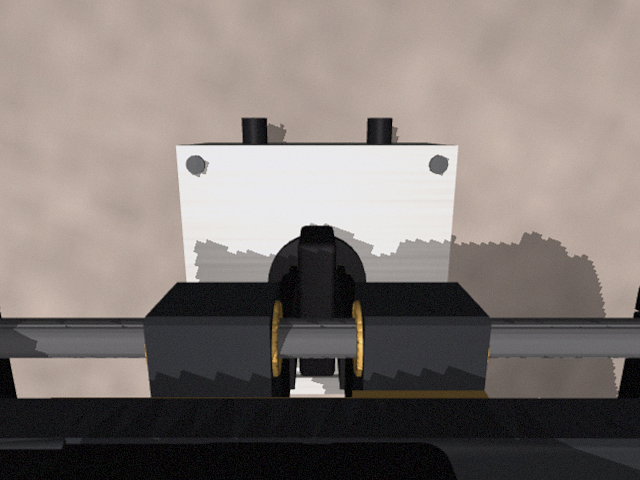

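Emit:
carry_out(
  increments=[
    [[0,-1,-1],[0,0,0]],
    [[0,0,0],[0,0,0]],
    [[0,0,0],[0,0,0]],
    [[0,0,0],[0,0,0]],
    [[0,0,0],[0,0,0]],
  ],
)

```text
clock: 32.65
tcp_pos: [0.5155, 0.2977, 0.0617]
eef_rot: [0.408, 0.576, -0.408, 0.578]
ft_force: [5.1, -3.0, -2.3]
width: 0.0135
```

Emit:
carry_out(
  increments=[
    [[0,0,0],[0,0,0]],
    [[0,0,0],[0,0,0]],
    [[0,0,0],[0,0,0]],
    [[0,0,0],[0,0,0]],
    [[0,0,0],[0,0,0]],
  ],
  gripper=60,
)

```text
clock: 33.15
tcp_pos: [0.5149, 0.2978, 0.0618]
eef_rot: [0.408, 0.577, -0.408, 0.578]
ft_force: [0.5, 0.2, -0.1]
width: 0.0483
```

Emit:
carry_out(
  increments=[
    [[-10,0,0],[0,0,0]],
    [[-25,0,0],[0,0,0]],
    [[-40,0,0],[0,0,0]],
    [[-40,0,0],[0,0,0]],
    [[-30,0,0],[0,0,0]],
  ],
)

```text
clock: 33.65
tcp_pos: [0.5149, 0.2981, 0.21]
eef_rot: [0.409, 0.576, -0.408, 0.578]
ft_force: [-0.9, 0.5, 0.1]
width: 0.057
```

```bash
python3 - <<'E'
from h import *
p,r,s=cur(); print(p.round(4),s["clock"],s["qpos"].round(2)); 
viewer.get_image("wrist");viewer.get_image("wrist")
im=wpose(); f=im["frame"]; cv2.imwrite("pics/w16.png",f)
im=viewer.get_image("top"); cv2.imwrite("pics/t3.png",cv2.resize(im["frame"][225:320,125:225],None,fx=6,fy=6,interpolation=cv2.INTER_CUBIC))
E
```

```text
[0.5149 0.2981 0.21  ] 33.65 [ 0.41  0.45  1.64 -0.    1.04  1.65]
```

View pics/w16.png

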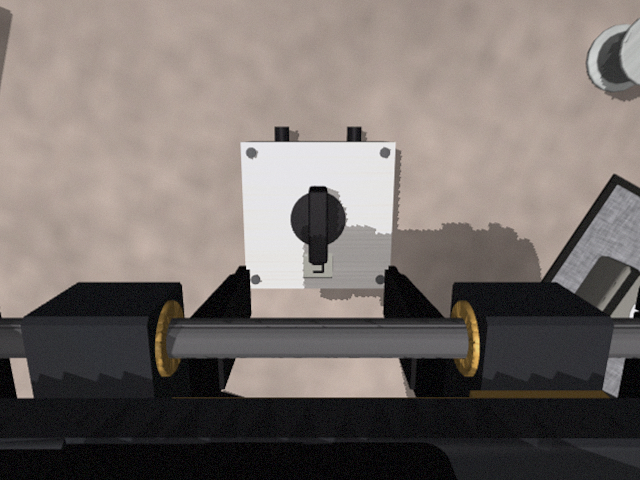

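View pics/t3.png

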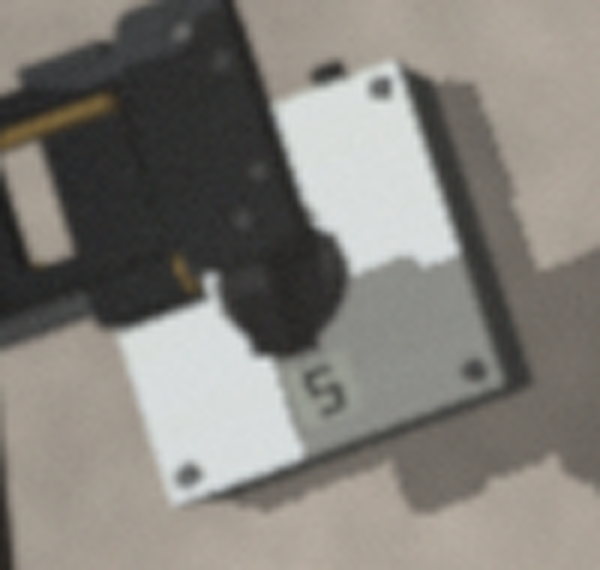

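Emit:
carry_out(
  increments=[
    [[-5,-24,0],[0,0,0]],
    [[-5,-24,0],[0,0,0]],
    [[-5,-24,0],[0,0,0]],
    [[-5,-20,0],[0,0,0]],
    [[0,0,0],[0,0,0]],
  ],
)

```text
clock: 34.35
tcp_pos: [0.426, 0.2667, 0.2263]
eef_rot: [0.408, 0.577, -0.409, 0.578]
ft_force: [0.6, -0.2, 0.8]
width: 0.0573
```

```bash
python3 - <<'E'
from h import *
p,r,s=cur(); print(p.round(4),s["clock"])
viewer.get_image("wrist");viewer.get_image("wrist")
im=wpose(); f=im["frame"]; cv2.imwrite("pics/w17.png",cv2.resize(f[60:230,215:420],None,fx=3.8,fy=3.5,interpolation=cv2.INTER_CUBIC)[:600,:800])
im=viewer.get_image("top"); cv2.imwrite("pics/t4.png",im["frame"])
E
```

```text
[0.426  0.2667 0.2263] 34.35
```

View pics/w17.png

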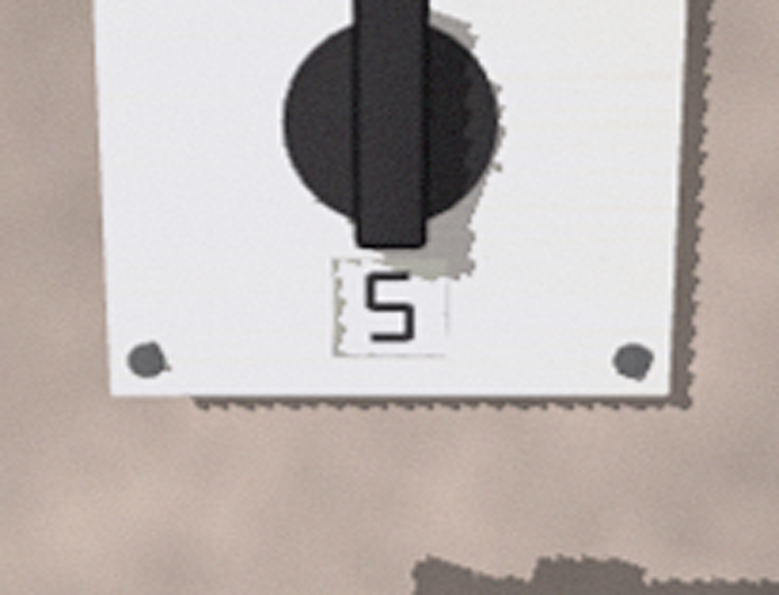

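View pics/t4.png

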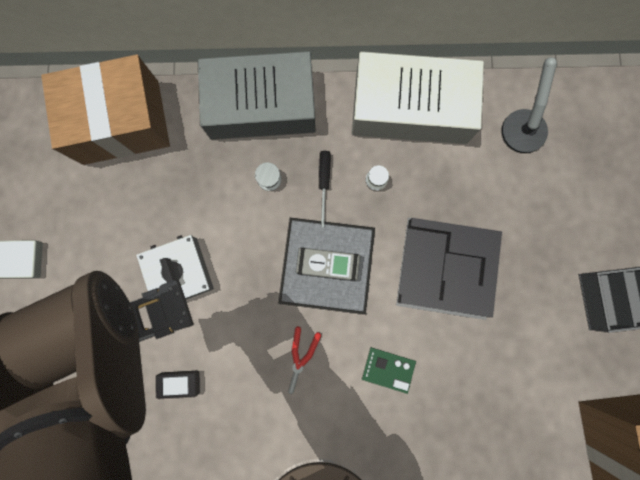

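```bash
python3 - <<'E'
from h import *
a=cv2.imread("pics/top0.png");b=cv2.imread("pics/t4.png")
print(cv2.absdiff(a,b)[140:215,240:400].max())
print(job_done())
E
```

```text
22
the job is handed in; nothing more can be done
None
```

The job is done and handed in at about 35 s of the 72 s. No verdict came back.

- **Taking out:** I gripped the meter at its well end and tilted it to 33°. By the arm's pose that end was about 69 mm up while the far end was still down in the cutout. Then I drew it out.
- **Turning over:** I stood it on its far end on the mat, let go, and re-gripped it from the screen side. I then laid it face up and lowered it until the wrist force showed contact (about 5 N) before opening the fingers. The largest wrist force I saw in any reading was about 9 N.
- **Last checks, meter:** it lies flat and face up in the top view. It sits on the mat's centre to within a few mm; the cameras disagreed with each other by about that much.
- **One bad reading:** one network report from the top camera put the meter back in the foam (score 0.84). The pictures contradict it, so I ignored it.
- **Reference dial:** I turned it about 51° clockwise. The wrist picture then showed a complete 5 in the window, sideways within half a pixel of the window's centre in the enlarged view.
- **Bystanders:** the reel, the jar and most of the screwdriver showed no visible change from the first top picture. That comparison left out the screwdriver's tip, which lies at the mat edge and looked unmoved to the eye.
- **First grasp:** my 45° approach ran into the limit of joint 4 and drifted about 10 mm sideways without contact. I changed to a 30° lean before closing the gripper.

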